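# Unload the tile drying rack into a weighted pile

### The job

Slide every tile out of the drying rack and stack them all, in any order, face up in one neat square pile in the middle of the white plaster bat, edges flush with one another and parallel to the bat's. When all the tiles are piled, set the pressing weight squarely on top so they stay flat. Leave the tape roll, the cup and the rubber kidney where they are.

Things in the scene. Friction and masses are not known exactly. Their poses are not given: they have to be found in the camera images.
- rack: low wooden drying rack, fixed: five battens 130 long, 12 thick, 22 high, 78 mm apart, make four bays 66 wide, open in front; no floor, the tiles lie on the table. Origin on the table at its middle; x points to the rear along the bays, y to the left. Battens run from x=-65 to +65 (mm); a back stop begins at x=+54; bay centres at y=+117, +39, -39, -117
- rack_board (a point): centre of the top of the board, 12 thick, that roofs the rear half of the rack: it covers x=0 to +68 mm of the rack, its underside 22 and its top 34 mm above the table; two small tools up to 12 mm high are fixed on it; axes as the rack's
- bat: white plaster bat, a flat block 114 x 84 x 20 mm with rounded edges, fixed to the table; origin at the centre of its underside, x along its long side. It stands to the left or to the right of the rack's front, and the pressing weight on the other side
- bat_top (a point): centre of the bat's top face, 20 mm above the table; axes as the bat's
- press_weight: pressing weight: loose dark steel plate 90 x 60 x 18 mm, 0.45 kg, with a dark wooden knob in the middle, 26 mm in diameter, from 28 to 46 mm above the plate's underside, on an 8 mm radius stem; origin at the centre of its underside, x along its long side
- tile_1: flat loose ceramic tile, 90 x 60 x 12 mm, 0.12 kg, terracotta with a blue face; origin at the centre of its underside, x along its long side, z up. May be absent (3 or 4 tiles are present). Starts face up in a bay, some 45 mm of it in front of the board, between battens higher than it, so it cannot be gripped there; fingertips pressing on its face with 10 to 20 N slide it by friction
- tile_2: flat loose ceramic tile, 90 x 60 x 12 mm, 0.12 kg, terracotta with a yellow face; origin at the centre of its underside, x along its long side, z up. May be absent (3 or 4 tiles are present). Starts face up in a bay, some 45 mm of it in front of the board, between battens higher than it, so it cannot be gripped there; fingertips pressing on its face with 10 to 20 N slide it by friction
- tile_3: flat loose ceramic tile, 90 x 60 x 12 mm, 0.12 kg, terracotta with a green face; origin at the centre of its underside, x along its long side, z up. May be absent (3 or 4 tiles are present). Starts face up in a bay, some 45 mm of it in front of the board, between battens higher than it, so it cannot be gripped there; fingertips pressing on its face with 10 to 20 N slide it by friction
- tile_4: flat loose ceramic tile, 90 x 60 x 12 mm, 0.12 kg, terracotta with a white face; origin at the centre of its underside, x along its long side, z up. May be absent (3 or 4 tiles are present). Starts face up in a bay, some 45 mm of it in front of the board, between battens higher than it, so it cannot be gripped there; fingertips pressing on its face with 10 to 20 N slide it by friction
- loose_tape: bystander, loose: yellow roll of tape, 89 mm across, 24 high, lying flat; origin at the centre of its underside
- loose_cup: bystander, loose: pink clay cup, 85 mm across, 88 high, standing; origin at the centre of its underside
- loose_kidney: bystander, loose: red rubber kidney, 63 x 100 x 8 mm, lying flat; origin at the centre of its underside
There are look-alikes about, which are no part of the job. Several things look just like the bat: the one meant starts farthest from the robot's base. Leave any purple look-alike of the tile_3 alone.

How it is judged:
By the outcome, as a careful person would: the job done as asked, in the order asked, and still so for the second after the job is handed in, with the robot touching nothing.
Of tile_1, tile_2, tile_3, tile_4 only 3 to 4 are there at a start; the rules pass over those that are not, and their reading is None.
At some moment in a run one of press_weight may be knocked a few centimetres aside while the robot is not near it.
Once in a run the grip may slacken for a moment while it holds something.
It also fails if it takes over 210 s, if anything falls off the work surface, if the arm or the gripper's body presses on something with over 40 N, if the wrist force passes 120 N, or if a joint passes its speed limit or range.

### The arm

A 7-joint arm with a two-finger parallel gripper is mounted at the origin on a cart in front of the work surface, level with it; the furniture and walls round the work are solid. World frame = base frame: x ahead of the robot, y to its left, z up, the work surface at z = 0. Lengths are in m, angles in rad, forces in N, time in s.
With the tool pointing down it reaches from about 0.4 to 0.85 m from the base axis. Payload 10.4 kg.
Tool frame: the origin (TCP) lies on the centre line of the jaws, within the pads' length; the fingertips stand 11 mm ahead of it and the grasp point (between the pads) lies 8 mm behind it (tip_reach is the distance from the TCP to the fingertips, in m); z points along the fingers, y is the line along which they close (so a half turn about z gives the same grasp; the last joint's range is limited). The gripper opens to 85 mm and grips with 20 to 120 N. Pads are 22 mm wide; open, the fingers measure 114 mm over their backs; the gripper's body (76 mm by 85 mm) begins 54 mm behind the grasp point. The pads swing forward as they close: fully open they stand 13 mm farther back than shut.
Start: joints at [1.293, 0.332, -0.065, 1.46, 0.022, 1.35, -0.088], TCP at [0.158, -0.605, 0.22] pointing down, gripper open.
Joint ranges: [-2.6, 2.6], [-0.5, 2.12], [-1.47, 1.34], [0.16, 2.42], [-1.27, 4.41], [0.06, 2.06], [-2.6, 2.6]. Speed limits (rad/s): [2.22, 2.22, 2.79, 2.79, 3.14, 3.14, 3.14].

### API

Orientations are given as a unit quaternion [x, y, z, w].
In Python, from workcell import get_obs, camera, hand_in, tip_reach gives the robot as it stands. The module is installed in compiled form; this text tells all that it offers.
- The arm moves only by the tool move_arm, never from a script. Its argument "plan" is a list of rows, each an object with "delta_pos": the shift along the tool's x, y, z in m, a list of three; "turn": the turn, a rotation vector about the tool's x, y, z in rad, a list of three; "fingers": the closure, from 0 (fully open) to 1 (shut). A call has 1 to 12 rows; each row is the pose to reach, as a shift and turn from the pose commanded when the call began, along the tool's axes at that moment; what a row does not reach only later rows make up. A row lasts 1/8 s, in which the tool goes at most 62.5 mm and 10.7 degrees, less where a joint would pass 70% of its speed; a pose out of reach is approached as far as the arm can. A call with a gripper value outside its range is refused whole. The fingers move at their own pace and stop on an object; "force" is the grip in N (left out, the last holds). Time passes only in rows, so rows that repeat a pose let the fingers close. It gives the time, the measured TCP pose, the force, the opening and the grip force at its end, in the units of the state.
- get_obs(): the state, without advancing time (a new reading comes with each control period).
- camera(name): name is "side" or "top"; returns a dict with "color" (400x640x3 uint8, red, green, blue), "range_z" (400x640 float32, m along the optical axis (not along the pixel's ray), 0 where there is no reading), "fx", "fy", "cx", "cy" (pixels), "k1" (the pictures are not rectified: a ray, as slopes to the right and down, at radius r is drawn at 1 + k1 r^2 times it, then the intrinsics apply), "R" (3x3) and "t" (3): a world point X has camera coordinates R X + t. Camera axes: x right, y down, z forward; pixel columns grow to the right and rows downward; lengths in m; the calibration is good to about 2 mm. A picture is of the moment at which its call begins.
- hand_in(): hands the job in; it is judged then, once.
The state is a dict: "clock": time; "joint_pos": joint angles; "joint_velocities": joint speeds; "tau": joint torques, N m; "position": TCP position; "ee_rot": TCP orientation; "ft_force": force on the tool from outside, world axes, zero at the start; "torque": the same for the moment, N m; "grip_width": opening from 0.0 (shut) to 1.0 (fully open); "grasp_force": force on a finger pad.
Only numpy, scipy, OpenCV 4.12 (cv2) and the standard library are available. Lean on these libraries where they do the work, as an engineer would, in place of code of your own. Each camera call takes 0.05 s, during which the arm holds its last target. There are 200 camera calls.

## Working session

There is one attempt and no reset: what is moved stays moved. The work goes in short steps, Python scripts to look and compute and a tool call to move; the robot and the scene stay as the last step left them, time stands still between calls to the robot, and variables do not carry over. Pictures are saved under pics/ and viewed, at most 14 in all, crops included, and the job is handed in when it is done.

Besides the shell and the picture viewer there is one more tool, called after "Request:" as name([rows], argument=value, ...), one row to a line, values as JSON. move_arm: Moves the arm, as the interface text tells. Its arguments: {"type":"object","properties":{"plan":{"type":"array","items":{"type":"object","properties":{"delta_pos":{"type":"array","items":{"type":"number"}},"turn":{"type":"array","items":{"type":"number"}},"fingers":{"type":"number"}}}},"force":{"type":"number"}},"required":["plan"]}

```bash
mkdir -p pics
cat > h.py <<'E'
import numpy as np, cv2
from workcell import get_obs, camera, hand_in, tip_reach
from scipy.spatial.transform import Rotation as Rot
def ray(c,u,v):
    d=np.array([(u-c['cx'])/c['fx'],(v-c['cy'])/c['fy']]); s=d.copy()
    for _ in range(20): s=d/(1+c['k1']*(s@s))
    w=np.array([s[0],s[1],1.]); R=np.array(c['R']); t=np.array(c['t'])
    return -R.T@t, R.T@w
def onplane(c,u,v,z):
    o,d=ray(c,u,v); return o+d*(z-o[2])/d[2]
def pt(c,u,v):
    o,d=ray(c,u,v); return o+d*c['range_z'][int(round(v)),int(round(u))]
def proj(c,X):
    p=np.array(c['R'])@np.array(X)+np.array(c['t']); s=p[:2]/p[2]; s=s*(1+c['k1']*(s@s))
    return s[0]*c['fx']+c['cx'], s[1]*c['fy']+c['cy']
def cloud(c):
    v,u=np.mgrid[0:400,0:640]; d=np.stack([(u-c['cx'])/c['fx'],(v-c['cy'])/c['fy']],-1); s=d.copy()
    for _ in range(15): s=d/(1+c['k1']*(s**2).sum(-1,keepdims=True))
    P=np.concatenate([s,np.ones((400,640,1))],-1)*c['range_z'][...,None]
    return (P-np.array(c['t']))@np.array(c['R'])
def save(c,n,box=None,k=1):
    im=c['color'][...,::-1]
    if box: im=im[box[1]:box[3],box[0]:box[2]]
    cv2.imwrite('pics/'+n,cv2.resize(im,None,fx=k,fy=k,interpolation=cv2.INTER_CUBIC))
E
python3 - <<'E'
from h import *
for n in('side','top'):
    c=camera(n); save(c,n+'0.png'); print(n,c['fx'],c['k1'],-np.array(c['R']).T@np.array(c['t'])); print(np.array(c['R']).round(3))
o=get_obs(); print(o); print(tip_reach)
E
```

```text
side 381.20543793012337 -0.07213524300555704 [ 1.62762739 -0.05089514  0.65126335]
[[ 0.032  0.999  0.024]
 [ 0.495  0.005 -0.869]
 [-0.869  0.039 -0.494]]
top 495.81706359891723 0.04702913956236864 [ 0.46745577 -0.0171089   1.33474385]
[[ 0.025 -1.    -0.012]
 [-0.997 -0.024 -0.074]
 [ 0.074  0.014 -0.997]]
{'clock': 0.1, 'joint_pos': array([ 1.29335511,  0.33276979, -0.06472071,  1.4608321 ,  0.02160498,
        1.3498998 , -0.0884993 ]), 'joint_velocities': array([ 6.73204660e-04, -6.68125440e-04,  6.77926025e-04, -1.06930664e-04,
       -1.94324361e-05, -1.09257816e-03, -1.57402424e-03]), 'tau': array([ 1.97777925e-03, -6.26748276e+01,  4.95759014e-02, -3.92433178e+01,
        1.63328525e-02,  7.05135462e-03, -2.58221758e-05]), 'position': array([ 0.15747981, -0.60448611,  0.21973189]), 'ee_rot': array([ 9.91890244e-01,  1.27095931e-01, -1.03262393e-04, -5.97794156e-04]), 'ft_force': array([-0.00695571, -0.34423879, -0.92223827]), 'torque': array([ 0.00148473,  0.00454603, -0.06348116]), 'grasp_force': 0.0, 'grip_width': 1.0006176122264643}
0.011
```

View pics/side0.png

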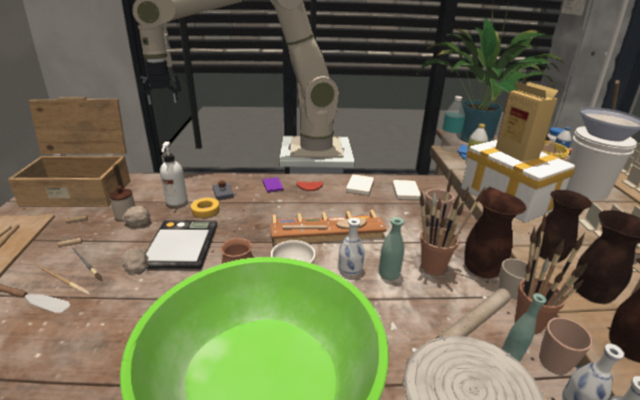

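View pics/top0.png

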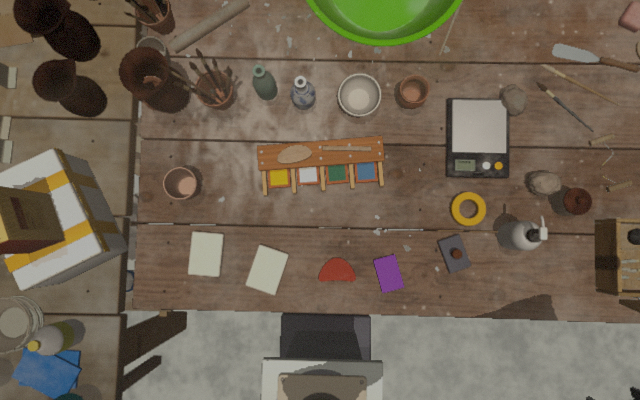

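The top view shows the rack at about (320,165), with the yellow (279,177), white (308,174), green (337,172) and blue (366,171) tiles in its bays. The weight is at (454,253) and the tape at (468,209).
- **Bat candidates:** (206,254), (267,270), and the scale pan at (480,126), which is a scale and not a bat. The one farthest from the base is probably (206,254); I'll measure to confirm.
- **Tile look-alike:** the purple one at (388,272) stays where it is.

```bash
cat >> h.py <<'E'
def rect(c,mask,z,P=None):
    """largest contour -> rectified plane points -> minAreaRect; returns centre, (long,short), yaw of long side"""
    cs,_=cv2.findContours(mask.astype(np.uint8),cv2.RETR_EXTERNAL,cv2.CHAIN_APPROX_NONE)
    k=max(cs,key=cv2.contourArea)[:,0,:]
    q=np.array([onplane(c,u,v,z)[:2] for u,v in k],np.float32)*1000
    (x,y),(w,h),a=cv2.minAreaRect(q)
    if w<h: w,h,a=h,w,a+90
    a=(a+90)%180-90
    return np.array([x,y]).round(1),(round(w,1),round(h,1)),round(a,2),k
def roi(m,x0,y0,x1,y1):
    o=np.zeros_like(m); o[y0:y1,x0:x1]=m[y0:y1,x0:x1]; return o
E
python3 - <<'E'
from h import *
c=camera('top'); s=camera('side'); P=cloud(c); Q=cloud(s)
hsv=cv2.cvtColor(c['color'],cv2.COLOR_RGB2HSV).astype(int); H,S,V=hsv[...,0],hsv[...,1],hsv[...,2]
def rep(n,m,z):
    r=rect(c,m,z); zz=P[...,2][m]; print(n,r[:3],'z',np.median(zz).round(4),m.sum(), 'base dist',np.hypot(*r[0]).round(0))
for n,b in (('batA',(175,220,235,290)),('batB',(238,235,300,305))):
    rep(n,roi((S<70)&(V>150),*b),.02)
rep('weight',roi((P[...,2]>.010)&(P[...,2]<.04),428,225,480,280),.018)
rep('knob',roi((P[...,2]>.038)&(P[...,2]<.06),428,225,480,280),.046)
rep('Y',roi((H>20)&(H<32)&(S>150)&(V>120),262,160,295,192),.012)
rep('W',roi((S<60)&(V>150),295,160,322,190),.012)
rep('G',roi((H>50)&(H<95)&(S>60),322,160,350,190),.012)
rep('B',roi((H>98)&(H<118)&(S>80),350,158,385,190),.012)
print([P[177,279],P[174,308],P[172,337],P[171,366],P[183,181]])
# rack battens front ends & board
rep('board',roi((P[...,2]>.027)&(P[...,2]<.045),245,130,395,175),.034)
rep('cup',roi(P[...,2]>.06,155,160,205,210),.088)
# obstacles heights over map
T=P.reshape(-1,3); 
for nm,(x,y,X,Y) in dict(whitebottle=(508,215,550,255),blue=(365,165,367,167)).items(): print(nm,P[y:Y,x:X].reshape(-1,3).max(0))
# two-view height checks with side cloud
def near(x,y,r=.01):
    T=Q.reshape(-1,3); k=np.hypot(T[:,0]-x,T[:,1]-y)<r; return np.median(T[k,2]).round(4),k.sum()
for u,v in((206,254),(267,270),(279,177),(308,174),(337,172),(366,171),(320,152),(440,255),(454,253)): 
    p=P[v,u]; print((u,v),p.round(4),'side z',near(*p[:2]))
save(c,'rack0.png',(170,130,510,310),2.3)
E
```

```text
batA (array([422.2, 315.4]), (112.2, 81.9), -3.47) z 0.0193 1317 base dist 527.0
batB (array([385.4, 151.5]), (111.6, 81.7), -17.22) z 0.0193 1323 base dist 414.0
weight (array([ 440.7, -340.2]), (92.4, 62.6), 20.98) z 0.0171 746 base dist 557.0
knob (array([ 441.7, -338.5]), (24.2, 23.7), -62.02) z 0.0452 80 base dist 556.0
Y (array([632.3, 129.7]), (45.7, 40.3), -84.18) z 0.0114 252 base dist 645.0
W (array([641.1,  51.4]), (45.8, 39.0), -84.2) z 0.0117 247 base dist 643.0
G (array([647.9, -25.4]), (42.3, 39.4), -83.42) z 0.0114 233 base dist 648.0
B (array([ 655.1, -103.8]), (40.6, 40.3), 1.3) z 0.0122 235 base dist 663.0
[array([0.63200529, 0.12798244, 0.01210456]), array([0.64185032, 0.05022204, 0.01317723]), array([ 0.64914665, -0.02748681,  0.01283131]), array([ 0.65446075, -0.10554704,  0.00714897]), array([0.60970807, 0.39117363, 0.00860461])]
board (array([696.3,  18.4]), (334.5, 68.5), -84.0) z 0.0343 3072 base dist 697.0
cup (array([599.9, 370.4]), (86.8, 81.4), 46.83) z 0.0823 365 base dist 705.0
whitebottle [ 0.548574   -0.0171089   1.33474385]
blue [ 0.67076695 -0.10218842  0.01462833]
(206, 254) [0.4219 0.3126 0.0214] side z (np.float64(0.0222), np.int64(10))
(267, 270) [0.3834 0.1516 0.0129] side z (np.float64(0.0202), np.int64(9))
(279, 177) [0.632  0.128  0.0121] side z (np.float64(nan), np.int64(0))
(308, 174) [0.6419 0.0502 0.0132] side z (np.float64(nan), np.int64(0))
(337, 172) [ 0.6491 -0.0275  0.0128] side z (np.float64(nan), np.int64(0))
(366, 171) [ 0.6545 -0.1055  0.0071] side z (np.float64(nan), np.int64(0))
(320, 152) [0.6991 0.0191 0.0306] side z (np.float64(0.0352), np.int64(13))
(440, 255) [ 0.4344 -0.3077 -0.0034] side z (np.float64(0.0023), np.int64(8))
(454, 253) [ 0.4417 -0.3331  0.044 ] side z (np.float64(0.0346), np.int64(42))
  return _methods._mean(a, axis=axis, dtype=dtype,
  ret = ret.dtype.type(ret / rcount)
```

View pics/rack0.png

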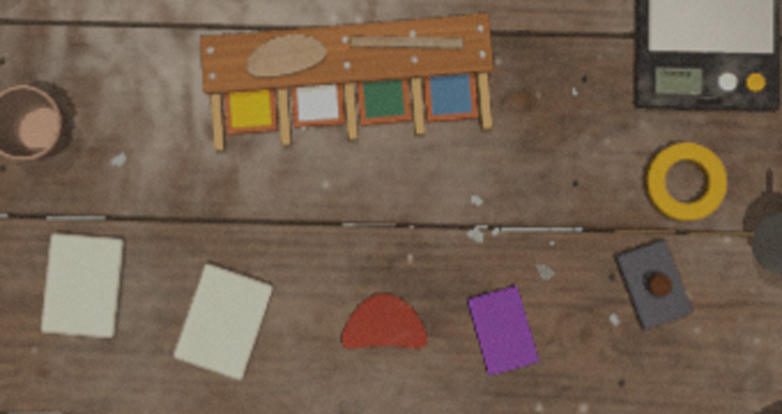

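The (206,254) bat is farthest from the base (527 mm, against 414 mm for the other), so it's the one meant: centre (422,315), yaw about -3.5°. All four tiles are present, the rack yaw is about 5.8°, and the measured heights match the text. I'll start with the blue tile.

```bash
cat >> h.py <<'E'
def goto(*wps):
    """wps: (x,y,z mm,yaw deg[, ]) -> rows from present pose, tool axes"""
    o=get_obs(); R0=Rot.from_quat(o['ee_rot']); p=np.array(o['position'])
    print('at',(p*1000).round(1),'yaw',yaw().__round__(2),'t',round(o['clock'],1),'F',np.round(o['ft_force'],1),'w',round(o['grip_width']*85,1),'g',round(o['grasp_force'],1))
    for x,y,z,a in wps:
        Rt=Rot.from_euler('z',a,degrees=True)*Rot.from_euler('x',180,degrees=True)
        d=R0.inv().apply(np.array([x,y,z])/1000-p); t=(R0.inv()*Rt).as_rotvec()
        print((x,y,z,a),'delta',d.round(4).tolist(),'turn',t.round(4).tolist())
def yaw():
    x=Rot.from_quat(get_obs()['ee_rot']).apply([1,0,0]); return float(np.degrees(np.arctan2(x[1],x[0])))
E
python3 -c "
from h import *
goto((655,-104,120,5.8),(655,-104,40,5.8))"
```

```text
at [ 157.5 -604.6  219.9] yaw 14.6 t 0.2 F [ 0.2 -0.1 -0.3] w 85.0 g 0.0
(655, -104, 120, 5.8) delta [0.6077, -0.359, 0.1002] turn [-0.0008, 0.0001, 0.1535]
(655, -104, 40, 5.8) delta [0.6077, -0.3589, 0.1802] turn [-0.0008, 0.0001, 0.1535]
```

Request:
move_arm([
  {"delta_pos": [0.15, -0.09, 0.0], "turn": [0, 0, 0.05], "fingers": 1},
  {"delta_pos": [0.608, -0.359, 0.1], "turn": [-0.001, 0, 0.1535], "fingers": 1},
  {"delta_pos": [0.608, -0.359, 0.1], "turn": [-0.001, 0, 0.1535], "fingers": 1},
  {"delta_pos": [0.608, -0.359, 0.1], "turn": [-0.001, 0, 0.1535], "fingers": 1},
  {"delta_pos": [0.608, -0.359, 0.1], "turn": [-0.001, 0, 0.1535], "fingers": 1},
  {"delta_pos": [0.608, -0.359, 0.1], "turn": [-0.001, 0, 0.1535], "fingers": 1},
  {"delta_pos": [0.608, -0.359, 0.1], "turn": [-0.001, 0, 0.1535], "fingers": 1},
  {"delta_pos": [0.608, -0.359, 0.1], "turn": [-0.001, 0, 0.1535], "fingers": 1},
  {"delta_pos": [0.608, -0.359, 0.1], "turn": [-0.001, 0, 0.1535], "fingers": 1},
  {"delta_pos": [0.608, -0.359, 0.1], "turn": [-0.001, 0, 0.1535], "fingers": 1},
  {"delta_pos": [0.608, -0.359, 0.1], "turn": [-0.001, 0, 0.1535], "fingers": 1},
  {"delta_pos": [0.608, -0.359, 0.1], "turn": [-0.001, 0, 0.1535], "fingers": 1},
])

```text
clock: 1.7
position: [0.6568, -0.0997, 0.1192]
ee_rot: [0.999, 0.053, -0.0, -0.001]
ft_force: [-0.7, -0.6, -0.6]
grip_width: 0.001
grasp_force: 0.0
```

```bash
python3 -c "
from h import *
goto((655,-104,120,5.8),(655,-104,35,5.8),(655,-104,23,5.8))"
```

```text
at [656.8 -99.7 119.2] yaw 6.05 t 1.7 F [-0.7 -0.6 -0.6] w 0.1 g 0.0
(655, -104, 120, 5.8) delta [-0.0023, 0.0041, -0.0008] turn [-0.0012, 0.0005, 0.0043]
(655, -104, 35, 5.8) delta [-0.0022, 0.0042, 0.0842] turn [-0.0012, 0.0005, 0.0043]
(655, -104, 23, 5.8) delta [-0.0022, 0.0042, 0.0962] turn [-0.0012, 0.0005, 0.0043]
```

Request:
move_arm([
  {"delta_pos": [0, 0, 0.06], "turn": [0, 0, 0], "fingers": 1},
  {"delta_pos": [0, 0, 0.088], "turn": [0, 0, 0], "fingers": 1},
  {"delta_pos": [0, 0, 0.092], "turn": [0, 0, 0], "fingers": 1},
  {"delta_pos": [0, 0, 0.092], "turn": [0, 0, 0], "fingers": 1},
])

```text
clock: 2.2
position: [0.6561, -0.1044, 0.0295]
ee_rot: [0.999, 0.051, 0.001, 0.001]
ft_force: [0.2, 0.2, -0.3]
grip_width: 0.001
grasp_force: 0.0
```

```bash
python3 -c "
from h import *
goto((655,-104,23,5.8),(655-109.4,-104-11.1,23,5.8))"
```

```text
at [ 656.1 -104.4   29.5] yaw 5.79 t 2.2 F [ 0.2  0.2 -0.3] w 0.1 g 0.0
(655, -104, 23, 5.8) delta [-0.001, -0.0005, 0.0065] turn [0.0013, -0.0013, -0.0002]
(545.6, -115.1, 23, 5.8) delta [-0.111, -0.0005, 0.0063] turn [0.0013, -0.0013, -0.0002]
```

Request:
move_arm([
  {"delta_pos": [0, 0, 0.004], "turn": [0, 0, 0], "fingers": 1},
  {"delta_pos": [0, 0, 0.006], "turn": [0, 0, 0], "fingers": 1},
  {"delta_pos": [0, 0, 0.007], "turn": [0, 0, 0], "fingers": 1},
  {"delta_pos": [0, 0, 0.007], "turn": [0, 0, 0], "fingers": 1},
])

```text
clock: 2.7
position: [0.6555, -0.1043, 0.0215]
ee_rot: [0.999, 0.051, 0.0, 0.001]
ft_force: [-0.7, 0.4, -0.3]
grip_width: -0.001
grasp_force: 0.0
```

Request:
move_arm([
  {"delta_pos": [0, 0, 0.001], "turn": [0, 0, 0], "fingers": 1},
  {"delta_pos": [0, 0, 0.002], "turn": [0, 0, 0], "fingers": 1},
  {"delta_pos": [0, 0, 0.002], "turn": [0, 0, 0], "fingers": 1},
])

```text
clock: 3.08
position: [0.6554, -0.1043, 0.0193]
ee_rot: [0.999, 0.051, -0.0, 0.001]
ft_force: [0.1, 0.1, 0.4]
grip_width: -0.006
grasp_force: 0.0
```

Request:
move_arm([
  {"delta_pos": [0, 0, 0.001], "turn": [0, 0, 0], "fingers": 1},
  {"delta_pos": [0, 0, 0.002], "turn": [0, 0, 0], "fingers": 1},
  {"delta_pos": [0, 0, 0.002], "turn": [0, 0, 0], "fingers": 1},
])

```text
clock: 3.45
position: [0.6554, -0.1043, 0.0173]
ee_rot: [0.999, 0.051, 0.0, 0.001]
ft_force: [0.3, -0.7, -0.9]
grip_width: 0.003
grasp_force: 0.0
```

```bash
python3 -c "
from h import *
c=camera('top');s=camera('side')
a=c['color'][110:230,290:410,::-1]; 
x,y=map(int,proj(s,(.655,-.104,.02))); print(x,y,proj(c,(.655,-.104,.012)))
b=s['color'][y-60:y+60,x-60:x+60,::-1]
cv2.imwrite('pics/p1.png',cv2.resize(np.hstack([a,b]),None,fx=3.3,fy=3.3,interpolation=cv2.INTER_CUBIC))"
```

```text
286 222 (np.float64(365.55243945913), np.float64(170.53748359415434))
```

View pics/p1.png

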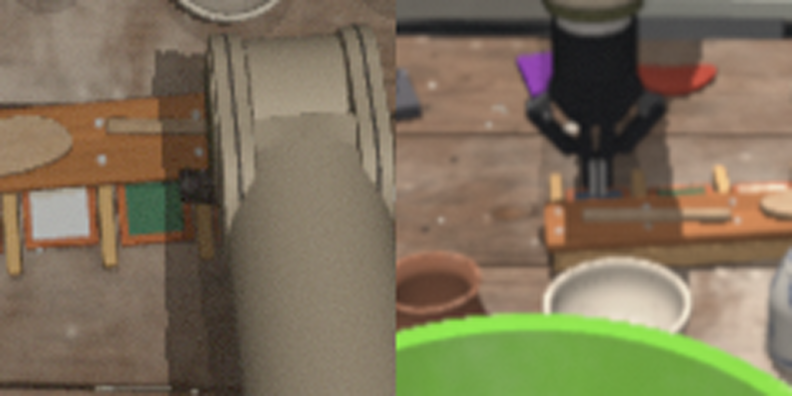

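The side view (right half) shows the closed fingertips over the blue tile, in the right bay. They aren't pressing yet, so I'll keep going down in small steps.

Request:
move_arm([
  {"delta_pos": [0, 0, 0.001], "turn": [0, 0, 0], "fingers": 1},
  {"delta_pos": [0, 0, 0.0015], "turn": [0, 0, 0], "fingers": 1},
  {"delta_pos": [0, 0, 0.0015], "turn": [0, 0, 0], "fingers": 1},
])

```text
clock: 3.92
position: [0.6554, -0.1043, 0.0158]
ee_rot: [0.999, 0.051, 0.0, 0.001]
ft_force: [-0.1, 0.5, 0.5]
grip_width: 0.004
grasp_force: 0.0
```

Request:
move_arm([
  {"delta_pos": [0, 0, 0.0005], "turn": [0, 0, 0], "fingers": 1},
  {"delta_pos": [0, 0, 0.001], "turn": [0, 0, 0], "fingers": 1},
  {"delta_pos": [0, 0, 0.001], "turn": [0, 0, 0], "fingers": 1},
])

```text
clock: 4.3
position: [0.6554, -0.1043, 0.0148]
ee_rot: [0.999, 0.051, 0.0, 0.001]
ft_force: [-0.9, -0.3, 0.1]
grip_width: 0.003
grasp_force: 0.0
```

Request:
move_arm([
  {"delta_pos": [0, 0, 0.001], "turn": [0, 0, 0], "fingers": 1},
  {"delta_pos": [0, 0, 0.001], "turn": [0, 0, 0], "fingers": 1},
])

```text
clock: 4.55
position: [0.6554, -0.1043, 0.0138]
ee_rot: [0.999, 0.051, -0.0, 0.001]
ft_force: [-0.2, 0.9, 0.4]
grip_width: 0.005
grasp_force: 0.0
```

Request:
move_arm([
  {"delta_pos": [0, 0, 0.001], "turn": [0, 0, 0], "fingers": 1},
  {"delta_pos": [0, 0, 0.001], "turn": [0, 0, 0], "fingers": 1},
])

```text
clock: 4.8
position: [0.6554, -0.1043, 0.0128]
ee_rot: [0.999, 0.051, 0.0, 0.001]
ft_force: [0.2, 0.1, 0.3]
grip_width: 0.002
grasp_force: 0.0
```

Request:
move_arm([
  {"delta_pos": [0, 0, 0.001], "turn": [0, 0, 0], "fingers": 1},
  {"delta_pos": [0, 0, 0.001], "turn": [0, 0, 0], "fingers": 1},
])

```text
clock: 5.05
position: [0.6554, -0.1043, 0.0118]
ee_rot: [0.999, 0.051, 0.0, 0.001]
ft_force: [0.1, 0.4, -0.7]
grip_width: -0.002
grasp_force: 0.0
```

```bash
python3 -c "
from h import *
s=camera('side');Q=cloud(s).reshape(-1,3)
k=(abs(Q[:,0]-.655)<.05)&(abs(Q[:,1]+.104)<.07)&(Q[:,2]>.0)&(Q[:,2]<.2)
for z in np.arange(0,.2,.008):
    m=k&(Q[:,2]>=z)&(Q[:,2]<z+.008)
    if m.sum(): print(z.round(3),m.sum(),np.percentile(Q[m],[2,50,98],axis=0).round(3).tolist())
x,y=map(int,proj(s,(.655,-.104,.02)))
cv2.imwrite('pics/p2.png',cv2.resize(s['color'][y-35:y+20,x-35:x+35,::-1],None,fx=9,fy=9,interpolation=cv2.INTER_CUBIC))
print([proj(s,(.655,-.104,z)) for z in (0,.012,.03)],x,y, get_obs())"
```

```text
0.0 108 [[0.607, -0.174, 0.0], [0.657, -0.163, 0.001], [0.702, -0.074, 0.005]]
0.008 61 [[0.607, -0.134, 0.011], [0.63, -0.083, 0.013], [0.642, -0.036, 0.016]]
0.016 47 [[0.606, -0.151, 0.02], [0.633, -0.074, 0.022], [0.659, -0.061, 0.024]]
0.024 22 [[0.618, -0.146, 0.024], [0.649, -0.107, 0.025], [0.67, -0.054, 0.032]]
0.032 179 [[0.659, -0.147, 0.033], [0.684, -0.099, 0.035], [0.704, -0.037, 0.038]]
0.04 31 [[0.655, -0.118, 0.04], [0.664, -0.097, 0.043], [0.704, -0.041, 0.047]]
0.048 23 [[0.658, -0.116, 0.048], [0.664, -0.102, 0.053], [0.668, -0.091, 0.056]]
0.056 21 [[0.648, -0.117, 0.056], [0.662, -0.105, 0.06], [0.668, -0.09, 0.064]]
0.064 35 [[0.649, -0.124, 0.065], [0.664, -0.102, 0.07], [0.67, -0.075, 0.072]]
0.072 64 [[0.647, -0.134, 0.072], [0.664, -0.11, 0.077], [0.671, -0.073, 0.08]]
0.08 53 [[0.643, -0.139, 0.08], [0.662, -0.093, 0.083], [0.673, -0.067, 0.088]]
0.088 68 [[0.64, -0.151, 0.088], [0.669, -0.107, 0.092], [0.674, -0.059, 0.096]]
0.096 72 [[0.647, -0.156, 0.096], [0.666, -0.1, 0.1], [0.673, -0.052, 0.104]]
0.104 87 [[0.652, -0.159, 0.104], [0.667, -0.101, 0.10
[... 1141 characters left out ...]
int_pos': array([ 0.3782168 ,  0.62761353, -0.39675264,  1.53268476,  0.26826122,
        1.03509842, -1.5575668 ]), 'joint_velocities': array([-0.00044831, -0.00225208, -0.00093811, -0.0007076 , -0.00229412,
        0.0027039 , -0.00059243]), 'tau': array([-1.08350941e-03, -7.35064030e+01, -7.61150837e+00, -3.32781851e+01,
        2.13984051e-02, -3.51305272e-03, -1.51719596e-03]), 'position': array([ 0.65544733, -0.10429444,  0.01187665]), 'ee_rot': array([9.98716959e-01, 5.06374758e-02, 6.35122698e-05, 5.27650384e-04]), 'ft_force': array([-0.06992174, -0.57891153, -0.38278927]), 'torque': array([0.04252137, 0.00827176, 0.06309905]), 'grasp_force': 0.0, 'grip_width': 0.0017403678304002107}
```

View pics/p2.png

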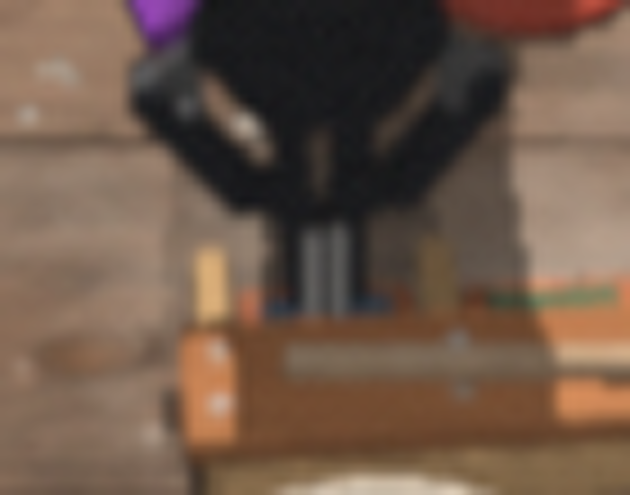

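The tips look to be right at the tile face, so I'll go on in 1 mm steps and watch the force.

Request:
move_arm([
  {"delta_pos": [0, 0, 0.001], "turn": [0, 0, 0], "fingers": 1},
  {"delta_pos": [0, 0, 0.001], "turn": [0, 0, 0], "fingers": 1},
])

```text
clock: 5.35
position: [0.6554, -0.1043, 0.0108]
ee_rot: [0.999, 0.051, 0.0, 0.001]
ft_force: [-0.3, -0.3, -0.7]
grip_width: 0.002
grasp_force: 0.0
```

Request:
move_arm([
  {"delta_pos": [0, 0, 0.001], "turn": [0, 0, 0], "fingers": 1},
  {"delta_pos": [0, 0, 0.001], "turn": [0, 0, 0], "fingers": 1},
])

```text
clock: 5.6
position: [0.6554, -0.1043, 0.0098]
ee_rot: [0.999, 0.051, -0.0, 0.001]
ft_force: [0.6, 0.5, 0.1]
grip_width: 0.0
grasp_force: 0.0
```

Request:
move_arm([
  {"delta_pos": [0, 0, 0.001], "turn": [0, 0, 0], "fingers": 1},
  {"delta_pos": [0, 0, 0.001], "turn": [0, 0, 0], "fingers": 1},
])

```text
clock: 5.85
position: [0.6554, -0.1043, 0.0088]
ee_rot: [0.999, 0.051, -0.0, 0.001]
ft_force: [0.6, -0.7, -0.1]
grip_width: 0.001
grasp_force: 0.0
```

Request:
move_arm([
  {"delta_pos": [0, 0, 0.001], "turn": [0, 0, 0], "fingers": 1},
  {"delta_pos": [0, 0, 0.001], "turn": [0, 0, 0], "fingers": 1},
])

```text
clock: 6.1
position: [0.6554, -0.1043, 0.0078]
ee_rot: [0.999, 0.051, 0.0, 0.001]
ft_force: [0.8, -0.2, -0.2]
grip_width: 0.005
grasp_force: 0.0
```

Request:
move_arm([
  {"delta_pos": [0, 0, 0.001], "turn": [0, 0, 0], "fingers": 1},
  {"delta_pos": [0, 0, 0.001], "turn": [0, 0, 0], "fingers": 1},
])

```text
clock: 6.35
position: [0.6554, -0.1043, 0.0068]
ee_rot: [0.999, 0.051, 0.0, 0.001]
ft_force: [0.2, -0.4, -0.0]
grip_width: 0.004
grasp_force: 0.0
```

Request:
move_arm([
  {"delta_pos": [0, 0, 0.001], "turn": [0, 0, 0], "fingers": 1},
  {"delta_pos": [0, 0, 0.001], "turn": [0, 0, 0], "fingers": 1},
])

```text
clock: 6.6
position: [0.6554, -0.1043, 0.0058]
ee_rot: [0.999, 0.051, 0.0, 0.001]
ft_force: [-0.0, 0.0, -0.1]
grip_width: 0.002
grasp_force: 0.0
```

Request:
move_arm([
  {"delta_pos": [0, 0, 0.001], "turn": [0, 0, 0], "fingers": 1},
  {"delta_pos": [0, 0, 0.001], "turn": [0, 0, 0], "fingers": 1},
])

```text
clock: 6.85
position: [0.6554, -0.1043, 0.0048]
ee_rot: [0.999, 0.051, -0.0, 0.001]
ft_force: [-0.7, -0.7, 0.0]
grip_width: 0.0
grasp_force: 0.0
```

```bash
python3 -c "
from h import *
s=camera('side'); I=s['color'].astype(int); Q=cloud(s)
for v in range(195,228,1): print(v,[int(I[v,u].mean()) for u in range(276,297)], Q[v,286].round(3))"
```

```text
195 [27, 26, 27, 27, 27, 26, 26, 26, 26, 27, 28, 29, 26, 25, 22, 27, 24, 25, 26, 28, 29] [ 0.667 -0.104  0.12 ]
196 [26, 28, 26, 27, 29, 26, 27, 26, 26, 28, 26, 28, 28, 26, 25, 26, 28, 26, 27, 28, 29] [ 0.668 -0.104  0.118]
197 [27, 27, 28, 27, 28, 26, 27, 30, 28, 27, 27, 26, 27, 25, 26, 26, 28, 29, 27, 29, 28] [ 0.665 -0.104  0.112]
198 [34, 28, 26, 27, 26, 27, 26, 27, 27, 26, 28, 27, 28, 27, 28, 29, 27, 23, 26, 26, 34] [ 0.662 -0.104  0.107]
199 [60, 34, 26, 26, 26, 27, 27, 27, 27, 26, 29, 28, 27, 24, 27, 28, 27, 28, 28, 31, 47] [ 0.666 -0.104  0.106]
200 [91, 58, 31, 26, 25, 26, 25, 26, 28, 26, 26, 27, 27, 28, 29, 27, 27, 27, 28, 41, 56] [ 0.663 -0.104  0.101]
201 [104, 76, 42, 27, 26, 27, 25, 26, 27, 27, 27, 25, 29, 27, 28, 28, 24, 32, 36, 49, 57] [ 0.665 -0.104  0.099]
202 [86, 78, 61, 50, 35, 25, 26, 25, 28, 27, 26, 27, 27, 26, 27, 26, 29, 39, 47, 52, 48] [ 0.665 -0.104  0.096]
203 [65, 86, 96, 88, 56, 31, 27, 27, 27, 32, 34, 33, 25, 27, 27, 27, 38, 51, 54, 46, 36] [ 0.663 -0.105  0.091]
204 [48, 80, 104, 104, 68, 38, 28, 25, 30, 41, 47, 44, 29, 25, 26, 29, 38, 52, 48, 35, 30] 
[... 1965 characters left out ...]
2 [95, 91, 102, 99, 77, 69, 64, 61, 73, 87, 83, 74, 80, 71, 64, 66, 72, 70, 70, 70, 72] [ 0.677 -0.105  0.034]
223 [77, 77, 83, 82, 75, 74, 70, 72, 75, 80, 77, 76, 76, 74, 72, 75, 74, 74, 74, 74, 73] [ 0.683 -0.105  0.035]
224 [85, 73, 75, 75, 74, 73, 75, 77, 78, 78, 78, 78, 79, 80, 79, 79, 79, 79, 79, 80, 81] [ 0.686 -0.105  0.033]
225 [105, 76, 74, 75, 75, 75, 83, 91, 94, 93, 91, 93, 94, 93, 93, 91, 90, 91, 93, 96, 96] [ 0.708 -0.103  0.044]
226 [124, 84, 74, 75, 75, 76, 86, 103, 105, 104, 103, 103, 103, 102, 103, 102, 102, 102, 105, 105, 106] [ 0.711 -0.103  0.043]
227 [128, 89, 75, 75, 76, 76, 84, 99, 101, 101, 100, 100, 103, 102, 101, 101, 100, 100, 103, 104, 103] [ 0.713 -0.103  0.041]
```

Request:
move_arm([
  {"delta_pos": [0, 0, 0.001], "turn": [0, 0, 0], "fingers": 1},
  {"delta_pos": [0, 0, 0.001], "turn": [0, 0, 0], "fingers": 1},
])

```text
clock: 7.15
position: [0.6554, -0.1043, 0.0038]
ee_rot: [0.999, 0.051, 0.0, 0.001]
ft_force: [0.1, -0.5, -0.2]
grip_width: 0.001
grasp_force: 0.0
```

Request:
move_arm([
  {"delta_pos": [0, 0, 0.001], "turn": [0, 0, 0], "fingers": 1},
  {"delta_pos": [0, 0, 0.001], "turn": [0, 0, 0], "fingers": 1},
])

```text
clock: 7.4
position: [0.6554, -0.1043, 0.0028]
ee_rot: [0.999, 0.051, -0.0, 0.001]
ft_force: [0.2, -0.2, 0.2]
grip_width: 0.002
grasp_force: 0.0
```

```bash
python3 -c "
from h import *
goto()"
```

```text
at [ 655.4 -104.3    2.8] yaw 5.81 t 7.4 F [ 0.2 -0.2  0.2] w 0.1 g 0.0
```

The body and pad heights in the side view put the tips about 5 mm above the tile face. So the TCP z reading seems to be about 22 mm low, and contact should calibrate it.

Request:
move_arm([
  {"delta_pos": [0, 0, 0.001], "turn": [0, 0, 0], "fingers": 1},
  {"delta_pos": [0, 0, 0.001], "turn": [0, 0, 0], "fingers": 1},
])

```text
clock: 7.65
position: [0.6554, -0.1043, 0.0018]
ee_rot: [0.999, 0.051, -0.0, 0.001]
ft_force: [-0.4, 0.3, 0.5]
grip_width: 0.0
grasp_force: 0.0
```

Request:
move_arm([
  {"delta_pos": [0, 0, 0.001], "turn": [0, 0, 0], "fingers": 1},
  {"delta_pos": [0, 0, 0.001], "turn": [0, 0, 0], "fingers": 1},
])

```text
clock: 7.9
position: [0.6555, -0.1043, 0.0013]
ee_rot: [0.999, 0.051, 0.0, 0.001]
ft_force: [-2.0, 0.8, 3.6]
grip_width: 0.0
grasp_force: 2.4
```

Request:
move_arm([
  {"delta_pos": [0, 0, 0.001], "turn": [0, 0, 0], "fingers": 1},
  {"delta_pos": [0, 0, 0.001], "turn": [0, 0, 0], "fingers": 1},
])

```text
clock: 8.15
position: [0.6556, -0.1043, 0.0013]
ee_rot: [0.999, 0.051, 0.0, 0.001]
ft_force: [-6.9, 0.3, 13.3]
grip_width: 0.002
grasp_force: 6.7
```

Request:
move_arm([
  {"delta_pos": [0, 0, 0.001], "turn": [0, 0, 0], "fingers": 1},
  {"delta_pos": [0, 0, 0.001], "turn": [0, 0, 0], "fingers": 1},
])

```text
clock: 8.4
position: [0.6556, -0.1043, 0.0012]
ee_rot: [0.999, 0.051, 0.0, 0.001]
ft_force: [-10.7, 0.7, 21.1]
grip_width: -0.002
grasp_force: 10.9
```

Contact is at a z reading of 1.3 mm, so with the fingers shut the tip stands 10.7 mm above the reading, at about 9 N per mm. I'll drag the tile out 105 mm.

Request:
move_arm([
  {"delta_pos": [-0.003, 0, -0.0005], "turn": [0, 0, 0], "fingers": 1},
  {"delta_pos": [-0.01, 0, -0.0005], "turn": [0, 0, 0], "fingers": 1},
  {"delta_pos": [-0.02, 0, -0.0005], "turn": [0, 0, 0], "fingers": 1},
  {"delta_pos": [-0.032, 0, -0.0005], "turn": [0, 0, 0], "fingers": 1},
  {"delta_pos": [-0.044, 0, -0.0005], "turn": [0, 0, 0], "fingers": 1},
  {"delta_pos": [-0.056, 0, -0.0005], "turn": [0, 0, 0], "fingers": 1},
])

```text
clock: 9.15
position: [0.6023, -0.1098, 0.0013]
ee_rot: [0.999, 0.051, 0.003, 0.001]
ft_force: [6.1, 1.4, 6.9]
grip_width: -0.002
grasp_force: 3.5
```

Request:
move_arm([
  {"delta_pos": [-0.012, 0, 0], "turn": [0, 0, 0], "fingers": 1},
  {"delta_pos": [-0.024, 0, 0], "turn": [0, 0, 0], "fingers": 1},
  {"delta_pos": [-0.036, 0, 0], "turn": [0, 0, 0], "fingers": 1},
  {"delta_pos": [-0.044, 0, 0], "turn": [0, 0, 0], "fingers": 1},
  {"delta_pos": [-0.049, 0, 0], "turn": [0, 0, 0], "fingers": 1},
  {"delta_pos": [-0.049, 0, 0], "turn": [0, 0, 0], "fingers": 1},
])

```text
clock: 9.9
position: [0.5532, -0.115, 0.0013]
ee_rot: [0.999, 0.051, 0.003, 0.001]
ft_force: [1.9, 1.4, 9.7]
grip_width: -0.002
grasp_force: 5.3
```

Request:
move_arm([
  {"delta_pos": [0, 0, -0.03], "turn": [0, 0, 0], "fingers": 1},
  {"delta_pos": [0, 0, -0.05], "turn": [0, 0, 0], "fingers": 1},
  {"delta_pos": [0, 0, -0.05], "turn": [0, 0, 0], "fingers": 1},
  {"delta_pos": [0, 0, -0.05], "turn": [0, 0, 0], "fingers": 1},
])

```text
clock: 10.4
position: [0.5505, -0.1149, 0.0487]
ee_rot: [0.999, 0.051, -0.0, 0.001]
ft_force: [-0.2, -0.3, -0.1]
grip_width: -0.003
grasp_force: 0.0
```

```bash
python3 -c "
from h import *
goto((641.5,51,50,5.8),(641.5,51,4,5.8))"
```

```text
at [ 550.5 -114.9   48.7] yaw 5.8 t 10.4 F [-0.2 -0.3 -0.1] w -0.3 g 0.0
(641.5, 51, 50, 5.8) delta [0.1073, -0.1559, -0.0015] turn [0.001, 0.0006, 0.0]
(641.5, 51, 4, 5.8) delta [0.1073, -0.1559, 0.0445] turn [0.001, 0.0006, 0.0]
```

Request:
move_arm([
  {"delta_pos": [0.05, -0.075, 0], "turn": [0.001, 0, 0], "fingers": 1},
  {"delta_pos": [0.107, -0.156, 0], "turn": [0.001, 0, 0], "fingers": 1},
  {"delta_pos": [0.107, -0.156, 0], "turn": [0.001, 0, 0], "fingers": 1},
  {"delta_pos": [0.107, -0.156, 0], "turn": [0.001, 0, 0], "fingers": 1},
  {"delta_pos": [0.107, -0.156, 0.02], "turn": [0.001, 0, 0], "fingers": 1},
  {"delta_pos": [0.107, -0.156, 0.04], "turn": [0.001, 0, 0], "fingers": 1},
  {"delta_pos": [0.107, -0.156, 0.045], "turn": [0.001, 0, 0], "fingers": 1},
  {"delta_pos": [0.107, -0.156, 0.047], "turn": [0.001, 0, 0], "fingers": 1},
  {"delta_pos": [0.107, -0.156, 0.048], "turn": [0.001, 0, 0], "fingers": 1},
  {"delta_pos": [0.107, -0.156, 0.0485], "turn": [0.001, 0, 0], "fingers": 1},
  {"delta_pos": [0.107, -0.156, 0.0485], "turn": [0.001, 0, 0], "fingers": 1},
])

```text
clock: 11.78
position: [0.642, 0.051, 0.0013]
ee_rot: [0.999, 0.051, 0.0, 0.0]
ft_force: [-1.1, -1.0, 4.6]
grip_width: 0.001
grasp_force: 1.9
```

Contact is where I expected it. I'll press 1 mm deeper and drag the tile out.

Request:
move_arm([
  {"delta_pos": [0, 0, 0.001], "turn": [0, 0, 0], "fingers": 1},
  {"delta_pos": [-0.004, 0, 0.001], "turn": [0, 0, 0], "fingers": 1},
  {"delta_pos": [-0.012, 0, 0.001], "turn": [0, 0, 0], "fingers": 1},
  {"delta_pos": [-0.024, 0, 0.001], "turn": [0, 0, 0], "fingers": 1},
  {"delta_pos": [-0.036, 0, 0.001], "turn": [0, 0, 0], "fingers": 1},
  {"delta_pos": [-0.048, 0, 0.001], "turn": [0, 0, 0], "fingers": 1},
  {"delta_pos": [-0.06, 0, 0.001], "turn": [0, 0, 0], "fingers": 1},
  {"delta_pos": [-0.072, 0, 0.001], "turn": [0, 0, 0], "fingers": 1},
  {"delta_pos": [-0.084, 0, 0.001], "turn": [0, 0, 0], "fingers": 1},
  {"delta_pos": [-0.096, 0, 0.001], "turn": [0, 0, 0], "fingers": 1},
  {"delta_pos": [-0.102, 0, 0.001], "turn": [0, 0, 0], "fingers": 1},
  {"delta_pos": [-0.102, 0, 0.001], "turn": [0, 0, 0], "fingers": 1},
])

```text
clock: 13.28
position: [0.54, 0.0407, -0.0001]
ee_rot: [0.999, 0.051, 0.0, 0.0]
ft_force: [-0.8, -0.3, 0.4]
grip_width: -0.004
grasp_force: 0.0
```

Request:
move_arm([
  {"delta_pos": [0, 0, -0.03], "turn": [0, 0, 0], "fingers": 0.8},
  {"delta_pos": [0, 0, -0.06], "turn": [0, 0, 0], "fingers": 0.5},
  {"delta_pos": [-0.05, -0.06, -0.11], "turn": [0, 0, 0], "fingers": 0.2},
  {"delta_pos": [-0.08, -0.12, -0.11], "turn": [0, 0, 0], "fingers": 0.2},
  {"delta_pos": [-0.08, -0.18, -0.11], "turn": [0, 0, 0], "fingers": 0.2},
  {"delta_pos": [-0.08, -0.24, -0.11], "turn": [0, 0, 0], "fingers": 0.2},
  {"delta_pos": [-0.08, -0.24, -0.11], "turn": [0, 0, 0], "fingers": 0.2},
])

```text
clock: 14.15
position: [0.4352, 0.2758, 0.1104]
ee_rot: [0.999, 0.053, 0.001, -0.001]
ft_force: [0.4, -1.3, -1.0]
grip_width: 0.8
grasp_force: 0.0
```

```bash
cat > look.py <<'E'
from h import *
import sys
c=camera('top'); P=cloud(c); hsv=cv2.cvtColor(c['color'],cv2.COLOR_RGB2HSV).astype(int); H,S,V=hsv[...,0],hsv[...,1],hsv[...,2]
goto(); 
near=(P[...,2]<.03)&(P[...,2]>-.01)
M=dict(Y=(H>20)&(H<32)&(S>150)&(V>120),W=(S<45)&(V>150),G=(H>55)&(H<95)&(S>70),B=(H>98)&(H<118)&(S>80))
for n,m in M.items():
    m=roi(m,255,160,395,245)&near
    # face mask; tile outline = face + terracotta rim: report face rect
    if m.sum()>80:
        r=rect(c,m,.012); print(n,r[:3],m.sum())
T=roi((P[...,2]>.007)&(P[...,2]<.018),255,198,395,260)
k,l,st,ce=cv2.connectedComponentsWithStats(T.astype(np.uint8))
for i in range(1,k):
    if st[i,4]>150: print('slab',rect(c,l==i,.012)[:3],st[i,4])
w=roi((P[...,2]>.010)&(P[...,2]<.04),400,215,500,290); print('weight',rect(c,w,.018)[:3],w.sum())
if len(sys.argv)>1: save(c,sys.argv[1],(150,120,500,310),2.2)
E
python3 look.py t2.png
```

```text
at [434.7 277.3 110.4] yaw 6.14 t 14.2 F [-1.3  0.1  0.1] w 67.9 g 0.0
Y (array([632.2, 129.6]), (45.5, 40.4), -83.38) 250
W (array([642. ,  51.6]), (45.7, 37.9), -88.47) 255
G (array([648.4, -25.8]), (41.4, 38.5), -82.89) 215
B (array([ 567.9, -112.7]), (71.2, 42.5), 5.22) 420
slab (array([ 553.6, -114.4]), (59.8, 59.4), -84.76) 467
weight (array([ 440.6, -339.8]), (93.0, 63.3), 21.7) 1032
```

View pics/t2.png

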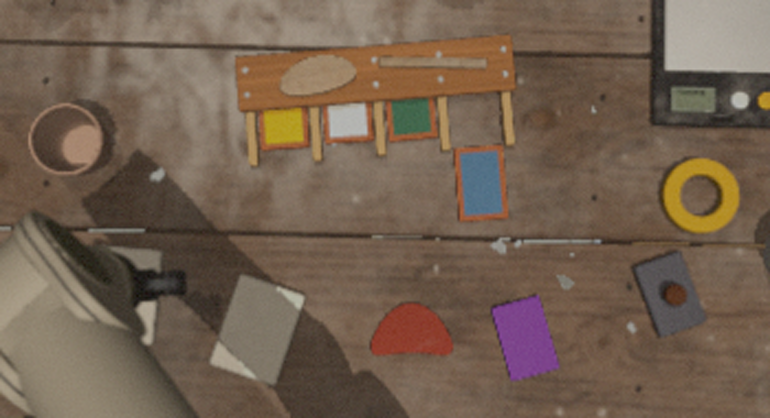

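The blue tile is out, with its centre at about (568,-113) and yaw 5.3°. The fingers slipped on the white tile, which hasn't moved and will need more pressure. I'll pick up the blue one now.

```bash
python3 -c "
from h import *
goto((567.5,-113,60,5.4),(567.5,-113,0,5.4))"
```

```text
at [434.7 277.3 110.4] yaw 6.14 t 14.2 F [-1.3  0.1  0.1] w 67.9 g 0.0
(567.5, -113, 60, 5.4) delta [0.0902, 0.4024, 0.0493] turn [-0.0029, -0.0009, 0.0129]
(567.5, -113, 0, 5.4) delta [0.0902, 0.4026, 0.1093] turn [-0.0029, -0.0009, 0.0129]
```

Request:
move_arm([
  {"delta_pos": [0.03, 0.05, 0], "turn": [0, 0, 0], "fingers": 0.15},
  {"delta_pos": [0.09, 0.4, 0.05], "turn": [0, 0, 0], "fingers": 0.15},
  {"delta_pos": [0.09, 0.4, 0.05], "turn": [0, 0, 0], "fingers": 0.15},
  {"delta_pos": [0.09, 0.4, 0.05], "turn": [0, 0, 0], "fingers": 0.15},
  {"delta_pos": [0.09, 0.4, 0.05], "turn": [0, 0, 0], "fingers": 0.15},
  {"delta_pos": [0.09, 0.4, 0.05], "turn": [0, 0, 0], "fingers": 0.15},
  {"delta_pos": [0.09, 0.4, 0.05], "turn": [0, 0, 0], "fingers": 0.15},
  {"delta_pos": [0.09, 0.4, 0.05], "turn": [0, 0, 0], "fingers": 0.15},
  {"delta_pos": [0.09, 0.4, 0.05], "turn": [0, 0, 0], "fingers": 0.15},
  {"delta_pos": [0.09, 0.4, 0.05], "turn": [0, 0, 0], "fingers": 0.15},
])

```text
clock: 15.45
position: [0.5665, -0.1158, 0.0601]
ee_rot: [0.999, 0.052, 0.0, -0.0]
ft_force: [-0.3, 0.1, -0.2]
grip_width: 0.853
grasp_force: 0.0
```

```bash
python3 -c "
from h import *
goto((567.5,-113,-9,5.4))"
```

```text
at [ 566.5 -115.8   60.1] yaw 5.93 t 15.4 F [-0.3  0.1 -0.2] w 72.5 g 0.0
(567.5, -113, -9, 5.4) delta [0.0013, -0.0027, 0.0691] turn [-0.0003, -0.0006, 0.0092]
```

Request:
move_arm([
  {"delta_pos": [0.0015, -0.003, 0.03], "turn": [0, 0, 0.009], "fingers": 0.15},
  {"delta_pos": [0.0015, -0.003, 0.055], "turn": [0, 0, 0.009], "fingers": 0.15},
  {"delta_pos": [0.0015, -0.003, 0.066], "turn": [0, 0, 0.009], "fingers": 0.15},
  {"delta_pos": [0.0015, -0.003, 0.07], "turn": [0, 0, 0.009], "fingers": 0.15},
  {"delta_pos": [0.0015, -0.003, 0.072], "turn": [0, 0, 0.009], "fingers": 0.15},
  {"delta_pos": [0.0015, -0.003, 0.072], "turn": [0, 0, 0.009], "fingers": 0.15},
])

```text
clock: 16.2
position: [0.568, -0.1143, -0.0116]
ee_rot: [0.999, 0.046, 0.001, 0.0]
ft_force: [-0.5, 0.3, -0.3]
grip_width: 0.852
grasp_force: 0.0
```

Request:
move_arm([
  {"delta_pos": [0, 0, 0], "turn": [0, 0, 0], "fingers": 0.35},
  {"delta_pos": [0, 0, 0], "turn": [0, 0, 0], "fingers": 0.5},
  {"delta_pos": [0, 0, 0], "turn": [0, 0, 0], "fingers": 0.5},
  {"delta_pos": [0, 0, 0], "turn": [0, 0, 0], "fingers": 0.5},
], force=50)

```text
clock: 16.7
position: [0.568, -0.1143, -0.0112]
ee_rot: [0.999, 0.046, 0.001, 0.0]
ft_force: [-1.4, 1.3, 6.4]
grip_width: 0.679
grasp_force: 53.7
```

```bash
python3 -c "
from h import *
goto()"
```

```text
at [ 568.  -114.3  -11.2] yaw 5.29 t 16.7 F [-1.4  1.3  6.4] w 57.7 g 53.7
```

The blue tile is gripped, with the table as the height reference at a z reading of -11.2. I'll lift it and carry it to the bat.

```bash
python3 -c "
from h import *
goto((568,-114,60,5.3),(422.2,315.4,60,-3.5))"
```

```text
at [ 568.  -114.3  -11.2] yaw 5.29 t 16.7 F [-1.4  1.3  6.4] w 57.7 g 53.7
(568, -114, 60, 5.3) delta [0.0001, -0.0002, -0.0712] turn [0.0005, -0.0011, -0.0002]
(422.2, 315.4, 60, -3.5) delta [-0.1055, -0.4413, -0.0715] turn [0.0004, -0.0012, 0.1534]
```

Request:
move_arm([
  {"delta_pos": [0, 0, -0.04], "turn": [0, 0, 0], "fingers": 0.5},
  {"delta_pos": [0, 0, -0.072], "turn": [0, 0, 0], "fingers": 0.5},
  {"delta_pos": [-0.015, -0.055, -0.072], "turn": [0, 0, 0.02], "fingers": 0.5},
  {"delta_pos": [-0.028, -0.11, -0.072], "turn": [0, 0, 0.04], "fingers": 0.5},
  {"delta_pos": [-0.041, -0.165, -0.072], "turn": [0, 0, 0.06], "fingers": 0.5},
  {"delta_pos": [-0.054, -0.22, -0.072], "turn": [0, 0, 0.08], "fingers": 0.5},
  {"delta_pos": [-0.067, -0.275, -0.072], "turn": [0, 0, 0.1], "fingers": 0.5},
  {"delta_pos": [-0.08, -0.33, -0.072], "turn": [0, 0, 0.12], "fingers": 0.5},
  {"delta_pos": [-0.093, -0.385, -0.072], "turn": [0, 0, 0.14], "fingers": 0.5},
  {"delta_pos": [-0.103, -0.43, -0.072], "turn": [0, 0, 0.153], "fingers": 0.5},
  {"delta_pos": [-0.1055, -0.441, -0.072], "turn": [0, 0, 0.153], "fingers": 0.5},
  {"delta_pos": [-0.1055, -0.441, -0.072], "turn": [0, 0, 0.153], "fingers": 0.5},
])

```text
clock: 18.2
position: [0.4217, 0.3153, 0.0597]
ee_rot: [1.0, -0.03, 0.0, 0.0]
ft_force: [1.0, -1.2, -0.7]
grip_width: 0.686
grasp_force: 54.8
```

Request:
move_arm([
  {"delta_pos": [0, 0, 0], "turn": [0, 0, 0], "fingers": 0.5},
  {"delta_pos": [0, 0, 0], "turn": [0, 0, 0], "fingers": 0.5},
])

```text
clock: 18.45
position: [0.4226, 0.3137, 0.0597]
ee_rot: [1.0, -0.031, 0.0, 0.0]
ft_force: [0.2, 0.1, -1.4]
grip_width: 0.682
grasp_force: 54.8
```

```bash
python3 -c "
from h import *
goto((422.2,315.4,13,-3.5),(422.2,315.4,8.8,-3.5))"
```

```text
at [422.6 313.7  59.7] yaw -3.6 t 18.4 F [ 0.2  0.1 -1.4] w 58.0 g 54.8
(422.2, 315.4, 13, -3.5) delta [-0.0005, -0.0017, 0.0467] turn [0.0007, -0.0004, -0.0018]
(422.2, 315.4, 8.8, -3.5) delta [-0.0005, -0.0017, 0.0509] turn [0.0007, -0.0004, -0.0018]
```

Request:
move_arm([
  {"delta_pos": [-0.0005, -0.0017, 0.025], "turn": [0, 0, -0.002], "fingers": 0.5},
  {"delta_pos": [-0.0005, -0.0017, 0.044], "turn": [0, 0, -0.002], "fingers": 0.5},
  {"delta_pos": [-0.0005, -0.0017, 0.049], "turn": [0, 0, -0.002], "fingers": 0.5},
  {"delta_pos": [-0.0005, -0.0017, 0.051], "turn": [0, 0, -0.002], "fingers": 0.5},
  {"delta_pos": [-0.0005, -0.0017, 0.051], "turn": [0, 0, -0.002], "fingers": 0.5},
])

```text
clock: 19.08
position: [0.4219, 0.317, 0.0093]
ee_rot: [1.0, -0.029, 0.0, -0.0]
ft_force: [-0.7, 0.6, -1.1]
grip_width: 0.686
grasp_force: 54.8
```

```bash
python3 -c "
from h import *
goto((422.2,315.4,8.8,-3.5))"
```

```text
at [421.9 317.    9.3] yaw -3.38 t 19.1 F [-0.7  0.6 -1.1] w 58.3 g 54.8
(422.2, 315.4, 8.8, -3.5) delta [0.0004, 0.0016, 0.0005] turn [-0.0005, -0.0009, 0.0021]
```

Request:
move_arm([
  {"delta_pos": [0, 0, 0.0005], "turn": [0, 0, 0], "fingers": 0.5},
  {"delta_pos": [0, 0, 0.001], "turn": [0, 0, 0], "fingers": 0.5},
  {"delta_pos": [0, 0, 0.001], "turn": [0, 0, 0], "fingers": 0.5},
])

```text
clock: 19.45
position: [0.4219, 0.3171, 0.0088]
ee_rot: [1.0, -0.029, 0.001, -0.0]
ft_force: [-3.4, -2.3, 9.2]
grip_width: 0.688
grasp_force: 55.8
```

```bash
python3 -c "
from h import *
goto((422.2,315.4,8.8,-3.5))"
```

```text
at [421.9 317.1   8.8] yaw -3.37 t 19.4 F [-3.4 -2.3  9.2] w 58.4 g 55.8
(422.2, 315.4, 8.8, -3.5) delta [0.0004, 0.0017, -0.0] turn [-0.0002, -0.0012, 0.0023]
```

Request:
move_arm([
  {"delta_pos": [0, 0, -0.0015], "turn": [0, 0, 0], "fingers": 0.5},
  {"delta_pos": [0.0004, 0.0017, -0.0015], "turn": [0, 0, 0.002], "fingers": 0.5},
  {"delta_pos": [0.0004, 0.0017, -0.0015], "turn": [0, 0, 0.002], "fingers": 0.5},
  {"delta_pos": [0.0004, 0.0017, -0.0005], "turn": [0, 0, 0.002], "fingers": 0.5},
  {"delta_pos": [0.0004, 0.0017, -0.0005], "turn": [0, 0, 0.002], "fingers": 0.5},
])

```text
clock: 20.08
position: [0.4218, 0.315, 0.0088]
ee_rot: [1.0, -0.03, 0.0, 0.0]
ft_force: [-3.9, -2.4, 8.3]
grip_width: 0.682
grasp_force: 55.9
```

```bash
python3 -c "
from h import *
goto((422.2,315.4,8.8,-3.5))"
```

```text
at [421.8 315.    8.8] yaw -3.49 t 20.1 F [-3.9 -2.4  8.3] w 58.0 g 55.9
(422.2, 315.4, 8.8, -3.5) delta [0.0004, -0.0004, -0.0] turn [0.0006, -0.0003, 0.0002]
```

Request:
move_arm([
  {"delta_pos": [0, 0, 0], "turn": [0, 0, 0], "fingers": 0.3},
  {"delta_pos": [0, 0, 0], "turn": [0, 0, 0], "fingers": 0.15},
  {"delta_pos": [0, 0, 0], "turn": [0, 0, 0], "fingers": 0.15},
  {"delta_pos": [0, 0, -0.05], "turn": [0, 0, 0], "fingers": 0.15},
  {"delta_pos": [0, 0, -0.09], "turn": [0, 0, 0], "fingers": 0.5},
  {"delta_pos": [0, 0, -0.09], "turn": [0, 0, 0], "fingers": 1},
])

```text
clock: 20.82
position: [0.4233, 0.3165, 0.1012]
ee_rot: [1.0, -0.03, 0.002, -0.001]
ft_force: [-0.8, -0.3, -0.3]
grip_width: 0.434
grasp_force: 0.0
```

```bash
python3 -c "
from h import *
goto((641.5,51,60,5.8),(641.5,51,1.3,5.8))"
```

```text
at [423.3 316.5 101.2] yaw -3.48 t 20.8 F [-0.8 -0.3 -0.3] w 36.9 g 0.0
(641.5, 51, 60, 5.8) delta [0.2337, 0.2519, 0.0416] turn [-0.0027, -0.005, -0.162]
(641.5, 51, 1.3, 5.8) delta [0.2334, 0.2521, 0.1003] turn [-0.0027, -0.005, -0.162]
```

Request:
move_arm([
  {"delta_pos": [0.03, 0.04, 0], "turn": [0, 0, -0.05], "fingers": 1},
  {"delta_pos": [0.233, 0.252, 0.03], "turn": [0, 0, -0.162], "fingers": 1},
  {"delta_pos": [0.233, 0.252, 0.03], "turn": [0, 0, -0.162], "fingers": 1},
  {"delta_pos": [0.233, 0.252, 0.03], "turn": [0, 0, -0.162], "fingers": 1},
  {"delta_pos": [0.233, 0.252, 0.03], "turn": [0, 0, -0.162], "fingers": 1},
  {"delta_pos": [0.233, 0.252, 0.03], "turn": [0, 0, -0.162], "fingers": 1},
  {"delta_pos": [0.233, 0.252, 0.03], "turn": [0, 0, -0.162], "fingers": 1},
  {"delta_pos": [0.233, 0.252, 0.03], "turn": [0, 0, -0.162], "fingers": 1},
  {"delta_pos": [0.233, 0.252, 0.03], "turn": [0, 0, -0.162], "fingers": 1},
])

```text
clock: 21.95
position: [0.6383, 0.0511, 0.0681]
ee_rot: [0.999, 0.052, -0.0, -0.0]
ft_force: [-0.4, 0.2, -0.2]
grip_width: 0.0
grasp_force: 0.0
```

```bash
cat > pile.py <<'E'
from h import *
import sys
# outline of the topmost tile at height zt (mm) via colour-face + depth
def pile(c,face,zt):
    P=cloud(c); hsv=cv2.cvtColor(c['color'],cv2.COLOR_RGB2HSV).astype(int); H,S,V=hsv[...,0],hsv[...,1],hsv[...,2]
    M=dict(Y=(H>20)&(H<32)&(S>120)&(V>100),W=(S<50)&(V>140),G=(H>55)&(H<95)&(S>60),B=(H>98)&(H<118)&(S>70))
    r=rect(c,roi(M[face],165,205,250,305),zt/1000); print('pile',face,r[:3])
    t=roi((S>110)&((H<14)|(H>172))|M[face],165,205,250,305); print('rim',rect(c,t,zt/1000)[:3],'z',np.median(P[...,2][roi(M[face],165,205,250,305)]).round(4))
c=camera('top'); pile(c,sys.argv[1],float(sys.argv[2])); goto()
if len(sys.argv)>3: save(c,sys.argv[3],(160,200,320,310),4)
E
python3 pile.py B 32; python3 -c "
from h import *
goto((641.5,51,1.3,5.8))"
```

```text
pile B (array([422.2, 314.5]), (71.1, 41.5), -3.4)
rim (array([422.9, 313. ]), (88.5, 58.6), -3.32) z 0.0315
at [638.5  51.   68.3] yaw 5.92 t 22.0 F [ 0.3 -0.1 -0.2] w -0.1 g 0.0
at [638.5  51.   68.3] yaw 5.92 t 22.0 F [ 0.3 -0.1 -0.2] w -0.1 g 0.0
(641.5, 51, 1.3, 5.8) delta [0.003, 0.0003, 0.067] turn [-0.0003, -0.0, 0.0021]
```

The blue tile lies centred on the bat at about (422,314.5), yaw -3.4°. Next the white tile, with more pressure.

Request:
move_arm([
  {"delta_pos": [0.003, 0, 0.04], "turn": [0, 0, 0.002], "fingers": 1},
  {"delta_pos": [0.003, 0, 0.06], "turn": [0, 0, 0.002], "fingers": 1},
  {"delta_pos": [0.003, 0, 0.065], "turn": [0, 0, 0.002], "fingers": 1},
  {"delta_pos": [0.003, 0, 0.067], "turn": [0, 0, 0.002], "fingers": 1},
  {"delta_pos": [0.003, 0, 0.068], "turn": [0, 0, 0.002], "fingers": 1},
  {"delta_pos": [0.003, 0, 0.069], "turn": [0, 0, 0.002], "fingers": 1},
  {"delta_pos": [0.003, 0, 0.069], "turn": [0, 0, 0.002], "fingers": 1},
])

```text
clock: 22.88
position: [0.6427, 0.0499, 0.0013]
ee_rot: [0.999, 0.05, 0.001, 0.0]
ft_force: [-4.2, -0.1, 10.6]
grip_width: 0.003
grasp_force: 5.1
```

Request:
move_arm([
  {"delta_pos": [0, 0, 0.0005], "turn": [0, 0, 0], "fingers": 1},
  {"delta_pos": [-0.003, 0, 0.0005], "turn": [0, 0, 0], "fingers": 1},
  {"delta_pos": [-0.006, 0, 0.0005], "turn": [0, 0, 0], "fingers": 1},
])

```text
clock: 23.25
position: [0.6387, 0.0495, 0.0013]
ee_rot: [0.999, 0.05, 0.003, -0.0]
ft_force: [4.7, 0.8, 6.5]
grip_width: -0.0
grasp_force: 2.7
```

Request:
move_arm([
  {"delta_pos": [-0.002, 0, 0.001], "turn": [0, 0, 0], "fingers": 1},
  {"delta_pos": [-0.005, 0, 0.0013], "turn": [0, 0, 0], "fingers": 1},
  {"delta_pos": [-0.01, 0, 0.0013], "turn": [0, 0, 0], "fingers": 1},
])

```text
clock: 23.62
position: [0.6306, 0.0488, 0.0013]
ee_rot: [0.999, 0.049, 0.005, -0.0]
ft_force: [6.7, 0.5, 9.7]
grip_width: -0.0
grasp_force: 5.0
```

Run:
```python
from h import *
s=camera('side'); goto()
for X in ((.63,.05,.012),(.61,.05,.012)): print(proj(s,X))
x,y=map(int,proj(s,(.62,.0495,.012)))
save(s,'w1.png',(x-40,y-40,x+40,y+25),8)
```

```text
at [630.1  48.7   1.3] yaw 5.68 t 23.7 F [4.9 0.8 9.7] w 0.0 g 4.8
(np.float64(336.7327326367274), np.float64(219.97686525880013))
(np.float64(336.28385141300294), np.float64(216.55560729215958))
```

View pics/w1.png

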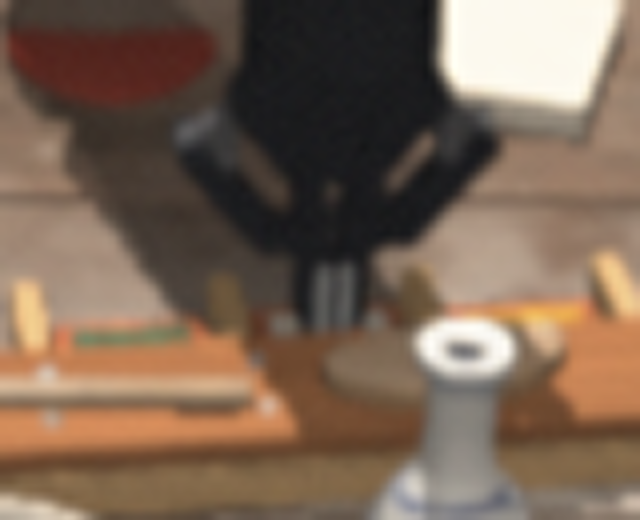

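Request:
move_arm([
  {"delta_pos": [0, 0, 0.001], "turn": [0, 0, 0], "fingers": 1},
  {"delta_pos": [-0.002, 0, 0.0015], "turn": [0, 0, 0], "fingers": 1},
  {"delta_pos": [-0.004, 0, 0.0015], "turn": [0, 0, 0], "fingers": 1},
  {"delta_pos": [-0.006, 0, 0.0015], "turn": [0, 0, 0], "fingers": 1},
])

```text
clock: 24.18
position: [0.6266, 0.0485, 0.0013]
ee_rot: [0.999, 0.049, 0.007, -0.0]
ft_force: [9.8, 0.9, 14.5]
grip_width: 0.002
grasp_force: 7.6
```

Run:
```python
from h import *
s=camera('side'); goto(); I=s['color'].astype(int)
for v in range(205,223): print(v,[tuple(int(a) for a in I[v,u]) for u in (329,330,331,341,342)])
c=camera('top'); 
m=(c['color'].min(-1)>130); m=roi(m,290,160,325,260); print(m.sum(), rect(c,m,.012)[:3] if m.sum()>30 else '')
```

```text
at [626.4  48.5   1.2] yaw 5.67 t 24.2 F [ 8.6  0.7 15.7] w 0.2 g 7.5
205 [(27, 27, 31), (24, 25, 27), (25, 26, 27), (28, 27, 30), (27, 28, 29)]
206 [(26, 26, 29), (24, 25, 27), (26, 27, 30), (27, 27, 30), (25, 26, 29)]
207 [(27, 27, 30), (26, 26, 28), (27, 27, 29), (28, 28, 31), (30, 28, 30)]
208 [(38, 36, 35), (39, 37, 37), (38, 35, 35), (34, 33, 33), (60, 53, 49)]
209 [(58, 51, 47), (62, 56, 51), (62, 56, 51), (48, 43, 40), (90, 79, 69)]
210 [(68, 60, 53), (72, 63, 56), (69, 61, 55), (51, 46, 43), (95, 83, 73)]
211 [(71, 63, 55), (71, 62, 56), (66, 59, 53), (45, 40, 38), (81, 70, 61)]
212 [(72, 64, 58), (72, 64, 58), (67, 60, 54), (45, 41, 39), (69, 60, 53)]
213 [(73, 66, 59), (74, 66, 59), (68, 61, 55), (46, 41, 40), (65, 58, 51)]
214 [(74, 65, 58), (75, 66, 58), (68, 59, 54), (50, 42, 40), (70, 58, 51)]
215 [(79, 63, 53), (81, 65, 55), (75, 60, 50), (58, 46, 40), (87, 66, 55)]
216 [(92, 69, 57), (97, 79, 67), (93, 77, 67), (72, 65, 59), (104, 91, 81)]
217 [(100, 79, 67), (111, 99, 88), (111, 102, 92), (90, 85, 79), (113, 108, 98)]
218 [(101, 79, 67), (113, 103, 94), (116, 110, 100), (108, 99, 90), (116, 109, 99)]
219 [(97, 70, 54), (107, 91, 78), (110, 96, 83), (117, 94, 76), (115, 97, 81)]
220 [(104, 70, 49), (108, 79, 60), (109, 81, 61), (122, 95, 74), (120, 97, 77)]
221 [(108, 72, 48), (110, 73, 49), (110, 73, 48), (124, 101, 80), (124, 102, 81)]
222 [(111, 77, 56), (110, 72, 47), (109, 72, 47), (127, 105, 85), (126, 104, 83)]
11
```

The rim's front edge has moved from about row 217 to row 215, so the tile is now following. I'll keep this pressure and drag on.

Request:
move_arm([
  {"delta_pos": [-0.008, 0, 0], "turn": [0, 0, 0], "fingers": 1},
  {"delta_pos": [-0.016, 0, 0], "turn": [0, 0, 0], "fingers": 1},
  {"delta_pos": [-0.024, 0, 0], "turn": [0, 0, 0], "fingers": 1},
  {"delta_pos": [-0.032, 0, 0], "turn": [0, 0, 0], "fingers": 1},
  {"delta_pos": [-0.04, 0, 0], "turn": [0, 0, 0], "fingers": 1},
  {"delta_pos": [-0.048, 0, 0], "turn": [0, 0, 0], "fingers": 1},
])

```text
clock: 25.02
position: [0.5792, 0.0438, 0.0012]
ee_rot: [0.999, 0.05, 0.008, -0.0]
ft_force: [10.8, 1.0, 17.0]
grip_width: 0.001
grasp_force: 8.3
```

Request:
move_arm([
  {"delta_pos": [-0.008, 0, 0], "turn": [0, 0, 0], "fingers": 1},
  {"delta_pos": [-0.016, 0, 0], "turn": [0, 0, 0], "fingers": 1},
  {"delta_pos": [-0.024, 0, 0], "turn": [0, 0, 0], "fingers": 1},
  {"delta_pos": [-0.032, 0, 0], "turn": [0, 0, 0], "fingers": 1},
  {"delta_pos": [-0.04, 0, 0], "turn": [0, 0, 0], "fingers": 1},
  {"delta_pos": [-0.042, 0, 0], "turn": [0, 0, 0], "fingers": 1},
])

```text
clock: 25.78
position: [0.5378, 0.0397, 0.0012]
ee_rot: [0.999, 0.05, 0.008, -0.0]
ft_force: [11.5, 1.4, 17.2]
grip_width: -0.005
grasp_force: 8.7
```

Request:
move_arm([
  {"delta_pos": [0, 0, -0.02], "turn": [0, 0, 0], "fingers": 1},
  {"delta_pos": [0, 0, -0.07], "turn": [0, 0, 0], "fingers": 0.6},
  {"delta_pos": [-0.02, 0.06, -0.08], "turn": [0, 0, 0], "fingers": 0.15},
  {"delta_pos": [-0.02, 0.12, -0.08], "turn": [0, 0, 0], "fingers": 0.15},
  {"delta_pos": [-0.02, 0.14, -0.08], "turn": [0, 0, 0], "fingers": 0.15},
  {"delta_pos": [-0.02, 0.14, -0.08], "turn": [0, 0, 0], "fingers": 0.15},
])

```text
clock: 26.52
position: [0.5247, -0.1037, 0.0763]
ee_rot: [0.999, 0.048, 0.0, 0.0]
ft_force: [0.6, 0.6, -0.2]
grip_width: 0.851
grasp_force: 0.0
```

```bash
python3 look.py t3.png
```

```text
at [ 524.8 -101.7   76.2] yaw 5.69 t 26.6 F [-0.2  1.  -0.6] w 71.9 g 0.0
Y (array([632.4, 129.5]), (45.6, 40.3), -84.5) 253
W (array([559.7,  43. ]), (75.6, 45.2), 4.87) 480
G (array([647.9, -25.2]), (40.6, 38.2), -83.86) 154
slab (array([546.7,  41. ]), (61.8, 61.4), 1.68) 496
weight (array([ 440.5, -339.9]), (92.8, 63.1), 21.81) 995
```

View pics/t3.png

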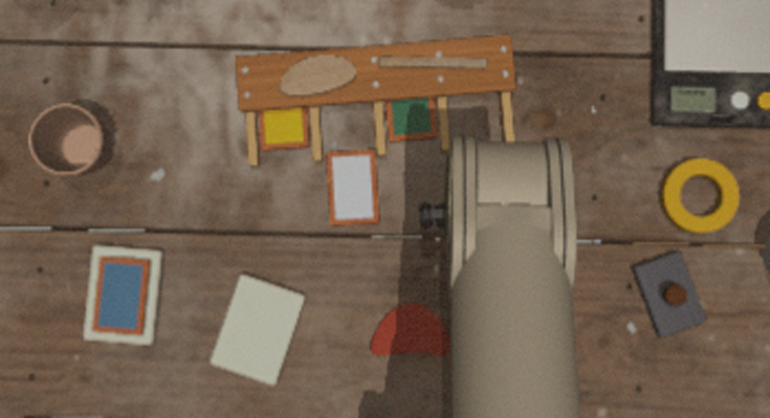

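The white tile is out at (559.7,43), yaw about 4.9°, and the blue one sits square on the bat. Next I'll pick up the white tile.

```bash
python3 -c "
from h import *
goto((559.7,43,60,5))"
```

```text
at [ 524.8 -101.7   76.2] yaw 5.69 t 26.6 F [-0.2  1.  -0.6] w 71.9 g 0.0
(559.7, 43, 60, 5) delta [0.0491, -0.1406, 0.0163] turn [-0.0004, -0.0007, 0.012]
```

Request:
move_arm([
  {"delta_pos": [0.02, -0.06, 0.0], "turn": [0, 0, 0.01], "fingers": 0.15},
  {"delta_pos": [0.04, -0.115, 0.016], "turn": [0, 0, 0.012], "fingers": 0.15},
  {"delta_pos": [0.049, -0.14, 0.016], "turn": [0, 0, 0.012], "fingers": 0.15},
  {"delta_pos": [0.049, -0.14, 0.016], "turn": [0, 0, 0.012], "fingers": 0.15},
  {"delta_pos": [0.049, -0.14, 0.016], "turn": [0, 0, 0.012], "fingers": 0.15},
  {"delta_pos": [0.049, -0.14, 0.016], "turn": [0, 0, 0.012], "fingers": 0.15},
])

```text
clock: 27.32
position: [0.5593, 0.0407, 0.06]
ee_rot: [0.999, 0.043, 0.0, 0.0]
ft_force: [-0.2, -0.5, 0.6]
grip_width: 0.852
grasp_force: 0.0
```

```bash
python3 -c "
from h import *
goto((559.7,43,-11,5))"
```

```text
at [559.3  40.7  60. ] yaw 4.94 t 27.3 F [-0.2 -0.5  0.6] w 72.4 g 0.0
(559.7, 43, -11, 5) delta [0.0006, -0.0022, 0.071] turn [0.0005, -0.0001, -0.0011]
```

Request:
move_arm([
  {"delta_pos": [0.0005, -0.002, 0.04], "turn": [0, 0, 0], "fingers": 0.15},
  {"delta_pos": [0.0005, -0.002, 0.06], "turn": [0, 0, 0], "fingers": 0.15},
  {"delta_pos": [0.0005, -0.002, 0.067], "turn": [0, 0, 0], "fingers": 0.15},
  {"delta_pos": [0.0005, -0.002, 0.0705], "turn": [0, 0, 0], "fingers": 0.15},
  {"delta_pos": [0.0005, -0.002, 0.0705], "turn": [0, 0, 0], "fingers": 0.15},
  {"delta_pos": [0.0005, -0.002, 0.0705], "turn": [0, 0, 0], "fingers": 0.35},
  {"delta_pos": [0.0005, -0.002, 0.0705], "turn": [0, 0, 0], "fingers": 0.5},
  {"delta_pos": [0.0005, -0.002, 0.0705], "turn": [0, 0, 0], "fingers": 0.5},
  {"delta_pos": [0.0005, -0.002, 0.0705], "turn": [0, 0, 0], "fingers": 0.5},
])

```text
clock: 28.45
position: [0.5604, 0.0436, -0.0093]
ee_rot: [0.999, 0.044, 0.001, 0.0]
ft_force: [-1.5, -0.6, 5.7]
grip_width: 0.682
grasp_force: 53.1
```

```bash
python3 -c "
from h import *
goto((422.2,314.8,70,-3.45))"
```

```text
at [560.4  43.6  -9.3] yaw 5.0 t 28.4 F [-1.5 -0.6  5.7] w 58.0 g 53.1
(422.2, 314.8, 70, -3.45) delta [-0.1139, -0.2821, -0.0796] turn [0.0003, -0.0016, 0.1475]
```

Request:
move_arm([
  {"delta_pos": [0, 0, -0.04], "turn": [0, 0, 0], "fingers": 0.5},
  {"delta_pos": [0, 0, -0.08], "turn": [0, 0, 0], "fingers": 0.5},
  {"delta_pos": [-0.02, -0.05, -0.08], "turn": [0, 0, 0.03], "fingers": 0.5},
  {"delta_pos": [-0.04, -0.1, -0.08], "turn": [0, 0, 0.06], "fingers": 0.5},
  {"delta_pos": [-0.06, -0.15, -0.08], "turn": [0, 0, 0.09], "fingers": 0.5},
  {"delta_pos": [-0.08, -0.2, -0.08], "turn": [0, 0, 0.12], "fingers": 0.5},
  {"delta_pos": [-0.1, -0.25, -0.08], "turn": [0, 0, 0.14], "fingers": 0.5},
  {"delta_pos": [-0.111, -0.276, -0.08], "turn": [0, 0, 0.1475], "fingers": 0.5},
  {"delta_pos": [-0.1135, -0.282, -0.08], "turn": [0, 0, 0.1475], "fingers": 0.5},
  {"delta_pos": [-0.1135, -0.282, -0.08], "turn": [0, 0, 0.1475], "fingers": 0.5},
  {"delta_pos": [-0.1135, -0.282, -0.06], "turn": [0, 0, 0.1475], "fingers": 0.5},
  {"delta_pos": [-0.1135, -0.282, -0.038], "turn": [0, 0, 0.1475], "fingers": 0.5},
])

```text
clock: 29.95
position: [0.4237, 0.3129, 0.0272]
ee_rot: [1.0, -0.031, 0.001, 0.0]
ft_force: [0.1, 0.3, -0.7]
grip_width: 0.679
grasp_force: 54.9
```

Request:
move_arm([
  {"delta_pos": [0, 0, 0], "turn": [0, 0, 0], "fingers": 0.5},
  {"delta_pos": [0, 0, 0], "turn": [0, 0, 0], "fingers": 0.5},
  {"delta_pos": [0, 0, 0], "turn": [0, 0, 0], "fingers": 0.5},
])

```text
clock: 30.32
position: [0.4228, 0.3147, 0.0284]
ee_rot: [1.0, -0.03, 0.001, -0.0]
ft_force: [-0.4, -0.3, -1.3]
grip_width: 0.682
grasp_force: 54.8
```

```bash
python3 -c "
from h import *
goto((422.9,315,22.7,-3.45))"
```

```text
at [422.8 314.7  28.4] yaw -3.48 t 30.3 F [-0.4 -0.3 -1.3] w 58.0 g 54.8
(422.9, 315, 22.7, -3.45) delta [0.0001, -0.0003, 0.0057] turn [-0.0007, -0.0014, -0.0005]
```

Pose is settled and within 0.3 mm. I'll lower, check the force, and release.

Request:
move_arm([
  {"delta_pos": [0, 0, 0.003], "turn": [0, 0, 0], "fingers": 0.5},
  {"delta_pos": [0, 0, 0.005], "turn": [0, 0, 0], "fingers": 0.5},
  {"delta_pos": [0, 0, 0.0062], "turn": [0, 0, 0], "fingers": 0.5},
  {"delta_pos": [0, 0, 0.0062], "turn": [0, 0, 0], "fingers": 0.5},
])

```text
clock: 30.82
position: [0.4222, 0.3146, 0.0226]
ee_rot: [1.0, -0.03, 0.0, 0.0]
ft_force: [-6.6, -5.8, 19.6]
grip_width: 0.68
grasp_force: 57.0
```

```bash
python3 -c "
from h import *
goto((422.9,315,22.7,-3.45))"
```

```text
at [422.2 314.6  22.6] yaw -3.45 t 30.8 F [-6.6 -5.8 19.6] w 57.8 g 57.0
(422.9, 315, 22.7, -3.45) delta [0.0006, -0.0004, -0.0001] turn [0.0008, -0.0008, 0.0]
```

Request:
move_arm([
  {"delta_pos": [0.0003, 0, -0.0015], "turn": [0, 0, 0], "fingers": 0.5},
  {"delta_pos": [0.0003, 0, -0.0015], "turn": [0, 0, 0], "fingers": 0.5},
  {"delta_pos": [0.0003, 0, -0.0015], "turn": [0, 0, 0], "fingers": 0.3},
  {"delta_pos": [0.0003, 0, -0.0015], "turn": [0, 0, 0], "fingers": 0.15},
  {"delta_pos": [0.0003, 0, -0.0015], "turn": [0, 0, 0], "fingers": 0.15},
  {"delta_pos": [0, 0, -0.04], "turn": [0, 0, 0], "fingers": 0.15},
  {"delta_pos": [0, 0, -0.08], "turn": [0, 0, 0], "fingers": 1},
  {"delta_pos": [0, 0, -0.08], "turn": [0, 0, 0], "fingers": 1},
])

```text
clock: 31.82
position: [0.4236, 0.316, 0.1042]
ee_rot: [1.0, -0.03, 0.002, -0.001]
ft_force: [0.3, -0.3, -0.3]
grip_width: 0.434
grasp_force: 0.0
```

```bash
python3 -c "
from h import *
goto((648.5,-25.5,65,5.8))"
```

```text
at [423.6 316.  104.2] yaw -3.45 t 31.8 F [ 0.3 -0.3 -0.3] w 36.9 g 0.0
(648.5, -25.5, 65, 5.8) delta [0.2449, 0.3274, 0.0393] turn [-0.0026, -0.0048, -0.1614]
```

Request:
move_arm([
  {"delta_pos": [0.03, 0.04, 0], "turn": [0, 0, -0.04], "fingers": 1},
  {"delta_pos": [0.245, 0.327, 0.035], "turn": [0, 0, -0.161], "fingers": 1},
  {"delta_pos": [0.245, 0.327, 0.035], "turn": [0, 0, -0.161], "fingers": 1},
  {"delta_pos": [0.245, 0.327, 0.035], "turn": [0, 0, -0.161], "fingers": 1},
  {"delta_pos": [0.245, 0.327, 0.035], "turn": [0, 0, -0.161], "fingers": 1},
  {"delta_pos": [0.245, 0.327, 0.035], "turn": [0, 0, -0.161], "fingers": 1},
  {"delta_pos": [0.245, 0.327, 0.035], "turn": [0, 0, -0.161], "fingers": 1},
  {"delta_pos": [0.245, 0.327, 0.035], "turn": [0, 0, -0.161], "fingers": 1},
  {"delta_pos": [0.245, 0.327, 0.035], "turn": [0, 0, -0.161], "fingers": 1},
  {"delta_pos": [0.245, 0.327, 0.035], "turn": [0, 0, -0.161], "fingers": 1},
])

```text
clock: 33.08
position: [0.6465, -0.0249, 0.0661]
ee_rot: [0.999, 0.051, -0.0, -0.0]
ft_force: [-0.4, 0.4, -0.4]
grip_width: 0.002
grasp_force: 0.0
```

```bash
sed -i "s/W=(S<50)&(V>140),G/W=(S<40)\&(V>140)\&(cloud(c)[...,2]>.036),G/" pile.py; python3 pile.py W 44 b2.png; python3 -c "
from h import *
goto((648.5,-25.5,1.3,5.8))"
```

```text
pile W (array([421.7, 313.8]), (74.7, 45.6), -3.19)
rim (array([422.3, 311.6]), (89.0, 60.3), -3.29) z 0.0436
at [646.6 -25.   66.2] yaw 5.89 t 33.1 F [-0.8  0.1  0.7] w -0.2 g 0.0
at [646.6 -25.   66.2] yaw 5.89 t 33.1 F [-0.8  0.1  0.7] w -0.2 g 0.0
(648.5, -25.5, 1.3, 5.8) delta [0.0019, 0.0007, 0.0649] turn [-0.0003, -0.0, 0.0016]
```

View pics/b2.png

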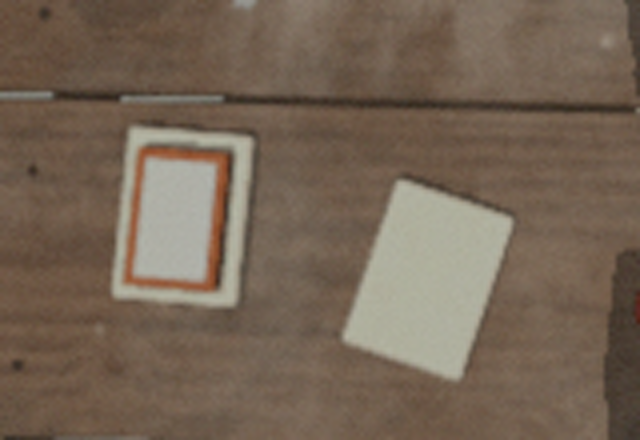

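The white tile is flush on the blue one, within 1 mm. Next I'll drag out the green tile.

Request:
move_arm([
  {"delta_pos": [0.002, 0.0005, 0.04], "turn": [0, 0, 0.0015], "fingers": 1},
  {"delta_pos": [0.002, 0.0005, 0.06], "turn": [0, 0, 0.0015], "fingers": 1},
  {"delta_pos": [0.002, 0.0005, 0.064], "turn": [0, 0, 0.0015], "fingers": 1},
  {"delta_pos": [0.002, 0.0005, 0.066], "turn": [0, 0, 0.0015], "fingers": 1},
  {"delta_pos": [0.002, 0.0005, 0.067], "turn": [0, 0, 0.0015], "fingers": 1},
  {"delta_pos": [0.001, 0.0005, 0.068], "turn": [0, 0, 0.0015], "fingers": 1},
  {"delta_pos": [-0.001, 0.0005, 0.069], "turn": [0, 0, 0.0015], "fingers": 1},
  {"delta_pos": [-0.003, 0.0005, 0.07], "turn": [0, 0, 0.0015], "fingers": 1},
  {"delta_pos": [-0.005, 0.0005, 0.07], "turn": [0, 0, 0.0015], "fingers": 1},
])

```text
clock: 34.25
position: [0.6476, -0.0266, 0.0013]
ee_rot: [0.999, 0.05, 0.006, -0.0]
ft_force: [8.4, 0.7, 12.7]
grip_width: -0.002
grasp_force: 6.0
```

Request:
move_arm([
  {"delta_pos": [-0.004, 0, 0.0006], "turn": [0, 0, 0], "fingers": 1},
  {"delta_pos": [-0.012, 0, 0.0006], "turn": [0, 0, 0], "fingers": 1},
  {"delta_pos": [-0.02, 0, 0.0006], "turn": [0, 0, 0], "fingers": 1},
  {"delta_pos": [-0.028, 0, 0.0006], "turn": [0, 0, 0], "fingers": 1},
  {"delta_pos": [-0.036, 0, 0.0006], "turn": [0, 0, 0], "fingers": 1},
  {"delta_pos": [-0.044, 0, 0.0006], "turn": [0, 0, 0], "fingers": 1},
  {"delta_pos": [-0.052, 0, 0.0006], "turn": [0, 0, 0], "fingers": 1},
])

```text
clock: 35.12
position: [0.5972, -0.0321, 0.0012]
ee_rot: [0.999, 0.05, 0.008, 0.0]
ft_force: [10.4, 1.0, 15.6]
grip_width: 0.001
grasp_force: 7.8
```

Request:
move_arm([
  {"delta_pos": [-0.008, 0, 0], "turn": [0, 0, 0], "fingers": 1},
  {"delta_pos": [-0.016, 0, 0], "turn": [0, 0, 0], "fingers": 1},
  {"delta_pos": [-0.024, 0, 0], "turn": [0, 0, 0], "fingers": 1},
  {"delta_pos": [-0.032, 0, 0], "turn": [0, 0, 0], "fingers": 1},
  {"delta_pos": [-0.04, 0, 0], "turn": [0, 0, 0], "fingers": 1},
  {"delta_pos": [-0.042, 0, 0], "turn": [0, 0, 0], "fingers": 1},
])

```text
clock: 35.88
position: [0.5558, -0.0363, 0.0012]
ee_rot: [0.999, 0.05, 0.008, 0.0]
ft_force: [10.7, 1.0, 16.3]
grip_width: -0.001
grasp_force: 8.1
```

Request:
move_arm([
  {"delta_pos": [0, 0, -0.02], "turn": [0, 0, 0], "fingers": 1},
  {"delta_pos": [0, 0, -0.07], "turn": [0, 0, 0], "fingers": 0.6},
  {"delta_pos": [-0.02, 0.06, -0.08], "turn": [0, 0, 0], "fingers": 0.15},
  {"delta_pos": [-0.02, 0.12, -0.08], "turn": [0, 0, 0], "fingers": 0.15},
  {"delta_pos": [-0.02, 0.14, -0.08], "turn": [0, 0, 0], "fingers": 0.15},
  {"delta_pos": [-0.02, 0.14, -0.08], "turn": [0, 0, 0], "fingers": 0.15},
])

```text
clock: 36.62
position: [0.5424, -0.1792, 0.0762]
ee_rot: [0.999, 0.048, 0.0, 0.0]
ft_force: [-0.4, 0.5, 0.4]
grip_width: 0.852
grasp_force: 0.0
```

```bash
python3 look.py
```

```text
at [ 542.5 -177.1   76. ] yaw 5.7 t 36.7 F [0.2 1.3 0. ] w 72.2 g 0.0
Y (array([632.1, 129.7]), (45.7, 40.4), -82.86) 252
G (array([570.7, -34. ]), (71.0, 41.5), 7.1) 407
slab (array([554.3, -36.1]), (59.6, 54.9), -83.81) 424
weight (array([ 441.3, -340.8]), (93.6, 62.0), 18.57) 804
```

The green tile is out at (570.7,-34). I'll pick it up.

```bash
python3 -c "
from h import *
goto((570.5,-34,60,6))"
```

```text
at [ 542.5 -177.1   76. ] yaw 5.7 t 36.7 F [0.2 1.3 0. ] w 72.2 g 0.0
(570.5, -34, 60, 6) delta [0.042, -0.1397, 0.0161] turn [-0.0007, -0.0002, -0.0053]
```

Request:
move_arm([
  {"delta_pos": [0.02, -0.06, 0.0], "turn": [0, 0, 0], "fingers": 0.15},
  {"delta_pos": [0.035, -0.115, 0.016], "turn": [0, 0, -0.005], "fingers": 0.15},
  {"delta_pos": [0.042, -0.142, 0.016], "turn": [0, 0, -0.005], "fingers": 0.15},
  {"delta_pos": [0.042, -0.142, 0.016], "turn": [0, 0, -0.005], "fingers": 0.15},
  {"delta_pos": [0.042, -0.142, 0.016], "turn": [0, 0, -0.005], "fingers": 0.15},
  {"delta_pos": [0.042, -0.142, 0.016], "turn": [0, 0, -0.005], "fingers": 0.15},
])

```text
clock: 37.42
position: [0.57, -0.0336, 0.0598]
ee_rot: [0.999, 0.052, 0.0, 0.0]
ft_force: [0.4, 0.2, 0.9]
grip_width: 0.848
grasp_force: 0.0
```

```bash
python3 -c "
from h import *
goto((570.7,-34,-10.5,6))"
```

```text
at [570.  -33.6  59.8] yaw 5.9 t 37.4 F [0.4 0.2 0.9] w 72.1 g 0.0
(570.7, -34, -10.5, 6) delta [0.0006, 0.0005, 0.0703] turn [0.0005, -0.0, -0.0017]
```

Request:
move_arm([
  {"delta_pos": [0.0005, 0.0005, 0.04], "turn": [0, 0, 0], "fingers": 0.15},
  {"delta_pos": [0.0005, 0.0005, 0.06], "turn": [0, 0, 0], "fingers": 0.15},
  {"delta_pos": [0.0005, 0.0005, 0.067], "turn": [0, 0, 0], "fingers": 0.15},
  {"delta_pos": [0.0005, 0.0005, 0.07], "turn": [0, 0, 0], "fingers": 0.15},
  {"delta_pos": [0.0005, 0.0005, 0.07], "turn": [0, 0, 0], "fingers": 0.15},
  {"delta_pos": [0.0005, 0.0005, 0.07], "turn": [0, 0, 0], "fingers": 0.35},
  {"delta_pos": [0.0005, 0.0005, 0.07], "turn": [0, 0, 0], "fingers": 0.5},
  {"delta_pos": [0.0005, 0.0005, 0.07], "turn": [0, 0, 0], "fingers": 0.5},
  {"delta_pos": [0.0005, 0.0005, 0.07], "turn": [0, 0, 0], "fingers": 0.5},
])

```text
clock: 38.55
position: [0.5714, -0.0332, -0.0091]
ee_rot: [0.999, 0.052, 0.001, 0.0]
ft_force: [-2.0, -0.0, 6.6]
grip_width: 0.684
grasp_force: 53.1
```

```bash
python3 -c "
from h import *
goto((422.4,314.8,80,-3.4))"
```

```text
at [571.4 -33.2  -9.1] yaw 5.98 t 38.5 F [-2.  -0.   6.6] w 58.2 g 53.1
(422.4, 314.8, 80, -3.4) delta [-0.1119, -0.3616, -0.0895] turn [0.0005, -0.0016, 0.1636]
```

Request:
move_arm([
  {"delta_pos": [0, 0, -0.045], "turn": [0, 0, 0], "fingers": 0.5},
  {"delta_pos": [0, 0, -0.09], "turn": [0, 0, 0], "fingers": 0.5},
  {"delta_pos": [-0.018, -0.055, -0.09], "turn": [0, 0, 0.03], "fingers": 0.5},
  {"delta_pos": [-0.035, -0.11, -0.09], "turn": [0, 0, 0.055], "fingers": 0.5},
  {"delta_pos": [-0.052, -0.165, -0.09], "turn": [0, 0, 0.08], "fingers": 0.5},
  {"delta_pos": [-0.069, -0.22, -0.09], "turn": [0, 0, 0.105], "fingers": 0.5},
  {"delta_pos": [-0.086, -0.275, -0.09], "turn": [0, 0, 0.13], "fingers": 0.5},
  {"delta_pos": [-0.1, -0.325, -0.09], "turn": [0, 0, 0.15], "fingers": 0.5},
  {"delta_pos": [-0.11, -0.355, -0.09], "turn": [0, 0, 0.1636], "fingers": 0.5},
  {"delta_pos": [-0.1117, -0.3616, -0.09], "turn": [0, 0, 0.1636], "fingers": 0.5},
  {"delta_pos": [-0.1117, -0.3616, -0.07], "turn": [0, 0, 0.1636], "fingers": 0.5},
  {"delta_pos": [-0.1117, -0.3616, -0.05], "turn": [0, 0, 0.1636], "fingers": 0.5},
])

```text
clock: 40.05
position: [0.4229, 0.314, 0.0395]
ee_rot: [1.0, -0.03, 0.001, 0.0]
ft_force: [0.5, 0.1, -1.0]
grip_width: 0.679
grasp_force: 54.9
```

Request:
move_arm([
  {"delta_pos": [0, 0, 0], "turn": [0, 0, 0], "fingers": 0.5},
  {"delta_pos": [0, 0, 0], "turn": [0, 0, 0], "fingers": 0.5},
  {"delta_pos": [0, 0, 0], "turn": [0, 0, 0], "fingers": 0.5},
])

```text
clock: 40.42
position: [0.4227, 0.3151, 0.0406]
ee_rot: [1.0, -0.03, 0.001, -0.0]
ft_force: [-0.6, -0.3, -2.0]
grip_width: 0.682
grasp_force: 54.9
```

```bash
python3 -c "
from h import *
goto((422.7,314.8,34.9,-3.4))"
```

```text
at [422.7 315.1  40.6] yaw -3.42 t 40.4 F [-0.6 -0.3 -2. ] w 58.0 g 54.9
(422.7, 314.8, 34.9, -3.4) delta [0.0001, 0.0003, 0.0057] turn [-0.0007, -0.0014, -0.0003]
```

Request:
move_arm([
  {"delta_pos": [0, 0.0003, 0.003], "turn": [0, 0, 0], "fingers": 0.5},
  {"delta_pos": [0, 0.0003, 0.0045], "turn": [0, 0, 0], "fingers": 0.5},
  {"delta_pos": [0, 0.0003, 0.005], "turn": [0, 0, 0], "fingers": 0.5},
  {"delta_pos": [0, 0.0003, 0.005], "turn": [0, 0, 0], "fingers": 0.5},
])

```text
clock: 40.92
position: [0.422, 0.3145, 0.035]
ee_rot: [1.0, -0.03, 0.0, 0.0]
ft_force: [-1.7, -1.4, 4.4]
grip_width: 0.68
grasp_force: 55.5
```

Request:
move_arm([
  {"delta_pos": [0, 0, 0], "turn": [0, 0, 0], "fingers": 0.3},
  {"delta_pos": [0, 0, 0], "turn": [0, 0, 0], "fingers": 0.15},
  {"delta_pos": [0, 0, 0], "turn": [0, 0, 0], "fingers": 0.15},
  {"delta_pos": [0, 0, -0.04], "turn": [0, 0, 0], "fingers": 0.15},
  {"delta_pos": [0, 0, -0.08], "turn": [0, 0, 0], "fingers": 1},
  {"delta_pos": [0, 0, -0.08], "turn": [0, 0, 0], "fingers": 1},
  {"delta_pos": [0, 0, -0.08], "turn": [0, 0, 0], "fingers": 1},
])

```text
clock: 41.8
position: [0.4218, 0.3143, 0.1141]
ee_rot: [1.0, -0.03, -0.0, 0.0]
ft_force: [-0.4, -0.7, -0.2]
grip_width: 0.207
grasp_force: 0.0
```

```bash
python3 -c "
from h import *
goto((632.5,129.5,65,5.8))"
```

```text
at [421.8 314.3 114.1] yaw -3.41 t 41.8 F [-0.4 -0.7 -0.2] w 17.6 g 0.0
(632.5, 129.5, 65, 5.8) delta [0.2213, 0.1719, 0.0491] turn [0.0005, 0.0001, -0.1607]
```

Request:
move_arm([
  {"delta_pos": [0.03, 0.025, 0], "turn": [0, 0, -0.04], "fingers": 1},
  {"delta_pos": [0.221, 0.172, 0.045], "turn": [0, 0, -0.161], "fingers": 1},
  {"delta_pos": [0.221, 0.172, 0.045], "turn": [0, 0, -0.161], "fingers": 1},
  {"delta_pos": [0.221, 0.172, 0.045], "turn": [0, 0, -0.161], "fingers": 1},
  {"delta_pos": [0.221, 0.172, 0.045], "turn": [0, 0, -0.161], "fingers": 1},
  {"delta_pos": [0.221, 0.172, 0.045], "turn": [0, 0, -0.161], "fingers": 1},
  {"delta_pos": [0.221, 0.172, 0.045], "turn": [0, 0, -0.161], "fingers": 1},
  {"delta_pos": [0.221, 0.172, 0.045], "turn": [0, 0, -0.161], "fingers": 1},
  {"delta_pos": [0.221, 0.172, 0.045], "turn": [0, 0, -0.161], "fingers": 1},
  {"delta_pos": [0.221, 0.172, 0.045], "turn": [0, 0, -0.161], "fingers": 1},
])

```text
clock: 43.05
position: [0.6322, 0.1303, 0.0699]
ee_rot: [0.999, 0.051, 0.0, 0.0]
ft_force: [-0.5, 0.6, 0.6]
grip_width: 0.004
grasp_force: 0.0
```

```bash
python3 pile.py G 56; python3 -c "
from h import *
goto((632.5,129.5,1.3,5.8))"
```

```text
pile G (array([421.7, 313.7]), (71.6, 41.3), -3.0)
rim (array([422.6, 310.4]), (88.7, 62.6), -2.73) z 0.0555
at [632.3 130.1  69.9] yaw 5.86 t 43.1 F [-0.4 -0.1 -0.4] w -0.3 g 0.0
at [632.3 130.1  69.9] yaw 5.86 t 43.1 F [-0.4 -0.1 -0.4] w -0.3 g 0.0
(632.5, 129.5, 1.3, 5.8) delta [0.0001, 0.0006, 0.0686] turn [0.0001, -0.0004, 0.001]
```

The green tile is flush too. Yellow is the last one; I'll press and drag it.

Request:
move_arm([
  {"delta_pos": [0, 0.0005, 0.04], "turn": [0, 0, 0.001], "fingers": 1},
  {"delta_pos": [0, 0.0005, 0.063], "turn": [0, 0, 0.001], "fingers": 1},
  {"delta_pos": [0, 0.0005, 0.068], "turn": [0, 0, 0.001], "fingers": 1},
  {"delta_pos": [0, 0.0005, 0.07], "turn": [0, 0, 0.001], "fingers": 1},
  {"delta_pos": [0, 0.0005, 0.071], "turn": [0, 0, 0.001], "fingers": 1},
  {"delta_pos": [-0.001, 0.0005, 0.072], "turn": [0, 0, 0.001], "fingers": 1},
  {"delta_pos": [-0.003, 0.0005, 0.073], "turn": [0, 0, 0.001], "fingers": 1},
  {"delta_pos": [-0.005, 0.0005, 0.074], "turn": [0, 0, 0.001], "fingers": 1},
  {"delta_pos": [-0.007, 0.0005, 0.0742], "turn": [0, 0, 0.001], "fingers": 1},
])

```text
clock: 44.22
position: [0.6314, 0.129, 0.0012]
ee_rot: [0.999, 0.05, 0.006, -0.0]
ft_force: [10.6, -2.1, 19.4]
grip_width: 0.004
grasp_force: 9.7
```

Request:
move_arm([
  {"delta_pos": [-0.004, 0, 0.0004], "turn": [0, 0, 0], "fingers": 1},
  {"delta_pos": [-0.012, 0, 0.0004], "turn": [0, 0, 0], "fingers": 1},
  {"delta_pos": [-0.02, 0, 0.0004], "turn": [0, 0, 0], "fingers": 1},
  {"delta_pos": [-0.028, 0, 0.0004], "turn": [0, 0, 0], "fingers": 1},
  {"delta_pos": [-0.036, 0, 0.0004], "turn": [0, 0, 0], "fingers": 1},
  {"delta_pos": [-0.044, 0, 0.0004], "turn": [0, 0, 0], "fingers": 1},
  {"delta_pos": [-0.052, 0, 0.0004], "turn": [0, 0, 0], "fingers": 1},
])

```text
clock: 45.1
position: [0.5817, 0.1251, 0.0012]
ee_rot: [0.999, 0.05, 0.009, -0.001]
ft_force: [13.7, 1.9, 20.4]
grip_width: -0.003
grasp_force: 10.2
```

Request:
move_arm([
  {"delta_pos": [-0.008, 0, 0], "turn": [0, 0, 0], "fingers": 1},
  {"delta_pos": [-0.016, 0, 0], "turn": [0, 0, 0], "fingers": 1},
  {"delta_pos": [-0.024, 0, 0], "turn": [0, 0, 0], "fingers": 1},
  {"delta_pos": [-0.032, 0, 0], "turn": [0, 0, 0], "fingers": 1},
  {"delta_pos": [-0.04, 0, 0], "turn": [0, 0, 0], "fingers": 1},
  {"delta_pos": [-0.042, 0, 0], "turn": [0, 0, 0], "fingers": 1},
])

```text
clock: 45.85
position: [0.5404, 0.1211, 0.0012]
ee_rot: [0.999, 0.05, 0.009, -0.001]
ft_force: [13.9, 1.4, 21.0]
grip_width: 0.002
grasp_force: 10.7
```

Request:
move_arm([
  {"delta_pos": [0, 0, -0.02], "turn": [0, 0, 0], "fingers": 1},
  {"delta_pos": [0, 0, -0.07], "turn": [0, 0, 0], "fingers": 0.6},
  {"delta_pos": [-0.02, 0.06, -0.08], "turn": [0, 0, 0], "fingers": 0.15},
  {"delta_pos": [-0.02, 0.12, -0.08], "turn": [0, 0, 0], "fingers": 0.15},
  {"delta_pos": [-0.02, 0.16, -0.08], "turn": [0, 0, 0], "fingers": 0.15},
  {"delta_pos": [-0.02, 0.16, -0.08], "turn": [0, 0, 0], "fingers": 0.15},
])

```text
clock: 46.6
position: [0.5277, -0.0459, 0.0755]
ee_rot: [0.999, 0.048, -0.0, 0.001]
ft_force: [-0.2, 1.1, -0.7]
grip_width: 0.853
grasp_force: 0.0
```

```bash
python3 look.py
```

```text
at [527.7 -43.3  75.5] yaw 5.62 t 46.6 F [-0.4  0.5 -0.6] w 72.3 g 0.0
Y (array([559.1, 123.5]), (75.6, 45.8), 5.28) 479
slab (array([544.9, 121.2]), (61.8, 61.5), 1.94) 501
weight (array([ 440.6, -339.8]), (92.6, 63.3), 21.29) 1026
```

```bash
python3 -c "
from h import *
goto((559,123.5,60,5.4))"
```

```text
at [527.7 -43.3  75.5] yaw 5.62 t 46.6 F [-0.4  0.5 -0.6] w 72.3 g 0.0
(559, 123.5, 60, 5.4) delta [0.0474, -0.1629, 0.0154] turn [0.0001, 0.0005, 0.0038]
```

Request:
move_arm([
  {"delta_pos": [0.02, -0.06, 0.0], "turn": [0, 0, 0], "fingers": 0.15},
  {"delta_pos": [0.035, -0.115, 0.0155], "turn": [0, 0, 0.004], "fingers": 0.15},
  {"delta_pos": [0.0475, -0.165, 0.0155], "turn": [0, 0, 0.004], "fingers": 0.15},
  {"delta_pos": [0.0475, -0.165, 0.0155], "turn": [0, 0, 0.004], "fingers": 0.15},
  {"delta_pos": [0.0475, -0.165, 0.0155], "turn": [0, 0, 0.004], "fingers": 0.15},
  {"delta_pos": [0.0475, -0.165, 0.0155], "turn": [0, 0, 0.004], "fingers": 0.15},
])

```text
clock: 47.4
position: [0.5587, 0.1258, 0.0597]
ee_rot: [0.999, 0.048, -0.0, 0.0]
ft_force: [0.2, -0.7, -0.8]
grip_width: 0.847
grasp_force: 0.0
```

```bash
python3 -c "
from h import *
goto((559.1,123.5,-10.5,5.4))"
```

```text
at [558.7 125.8  59.7] yaw 5.46 t 47.4 F [ 0.2 -0.7 -0.8] w 72.0 g 0.0
(559.1, 123.5, -10.5, 5.4) delta [0.0001, 0.0022, 0.0702] turn [0.0007, 0.0, 0.0011]
```

Request:
move_arm([
  {"delta_pos": [0, 0.002, 0.04], "turn": [0, 0, 0], "fingers": 0.15},
  {"delta_pos": [0, 0.002, 0.06], "turn": [0, 0, 0], "fingers": 0.15},
  {"delta_pos": [0, 0.002, 0.067], "turn": [0, 0, 0], "fingers": 0.15},
  {"delta_pos": [0, 0.002, 0.07], "turn": [0, 0, 0], "fingers": 0.15},
  {"delta_pos": [0, 0.002, 0.07], "turn": [0, 0, 0], "fingers": 0.15},
  {"delta_pos": [0, 0.002, 0.07], "turn": [0, 0, 0], "fingers": 0.35},
  {"delta_pos": [0, 0.002, 0.07], "turn": [0, 0, 0], "fingers": 0.5},
  {"delta_pos": [0, 0.002, 0.07], "turn": [0, 0, 0], "fingers": 0.5},
  {"delta_pos": [0, 0.002, 0.07], "turn": [0, 0, 0], "fingers": 0.5},
])

```text
clock: 48.52
position: [0.5597, 0.1251, -0.0091]
ee_rot: [0.999, 0.048, 0.001, 0.0]
ft_force: [-2.9, -0.1, 6.7]
grip_width: 0.679
grasp_force: 53.1
```

```bash
python3 -c "
from h import *
goto((422.5,314.8,85,-3.4))"
```

```text
at [559.7 125.1  -9.1] yaw 5.54 t 48.5 F [-2.9 -0.1  6.7] w 57.7 g 53.1
(422.5, 314.8, 85, -3.4) delta [-0.1181, -0.202, -0.0944] turn [-0.0, -0.0017, 0.156]
```

Request:
move_arm([
  {"delta_pos": [0, 0, -0.05], "turn": [0, 0, 0], "fingers": 0.5},
  {"delta_pos": [0, 0, -0.095], "turn": [0, 0, 0], "fingers": 0.5},
  {"delta_pos": [-0.025, -0.042, -0.095], "turn": [0, 0, 0.035], "fingers": 0.5},
  {"delta_pos": [-0.05, -0.085, -0.095], "turn": [0, 0, 0.07], "fingers": 0.5},
  {"delta_pos": [-0.075, -0.128, -0.095], "turn": [0, 0, 0.105], "fingers": 0.5},
  {"delta_pos": [-0.1, -0.17, -0.095], "turn": [0, 0, 0.135], "fingers": 0.5},
  {"delta_pos": [-0.114, -0.195, -0.095], "turn": [0, 0, 0.152], "fingers": 0.5},
  {"delta_pos": [-0.118, -0.202, -0.095], "turn": [0, 0, 0.156], "fingers": 0.5},
  {"delta_pos": [-0.118, -0.202, -0.08], "turn": [0, 0, 0.156], "fingers": 0.5},
  {"delta_pos": [-0.118, -0.202, -0.0625], "turn": [0, 0, 0.156], "fingers": 0.5},
  {"delta_pos": [-0.118, -0.202, -0.0625], "turn": [0, 0, 0.156], "fingers": 0.5},
  {"delta_pos": [-0.118, -0.202, -0.0625], "turn": [0, 0, 0.156], "fingers": 0.5},
])

```text
clock: 50.02
position: [0.4223, 0.3141, 0.0518]
ee_rot: [1.0, -0.03, -0.0, 0.0]
ft_force: [-0.1, -0.0, -1.4]
grip_width: 0.678
grasp_force: 55.0
```

```bash
python3 -c "
from h import *
goto((422.5,314.6,46.9,-3.3))"
```

```text
at [422.3 314.1  51.8] yaw -3.44 t 50.0 F [-0.1 -0.  -1.4] w 57.7 g 55.0
(422.5, 314.6, 46.9, -3.3) delta [0.0001, -0.0005, 0.0049] turn [0.0003, 0.0003, -0.0025]
```

Request:
move_arm([
  {"delta_pos": [0.0005, -0.0005, 0.003], "turn": [0, 0, -0.001], "fingers": 0.5},
  {"delta_pos": [0.0005, -0.0005, 0.0045], "turn": [0, 0, -0.001], "fingers": 0.5},
  {"delta_pos": [0.0005, -0.0005, 0.005], "turn": [0, 0, -0.001], "fingers": 0.5},
  {"delta_pos": [0.0005, -0.0005, 0.005], "turn": [0, 0, -0.001], "fingers": 0.5},
])

```text
clock: 50.52
position: [0.4226, 0.3151, 0.0471]
ee_rot: [1.0, -0.029, 0.0, 0.0]
ft_force: [-0.1, -0.3, -1.4]
grip_width: 0.678
grasp_force: 55.0
```

```bash
python3 -c "
from h import *
goto((422.5,314.6,46.9,-3.3))"
```

```text
at [422.6 315.1  47.1] yaw -3.33 t 50.5 F [-0.1 -0.3 -1.4] w 57.7 g 55.0
(422.5, 314.6, 46.9, -3.3) delta [-0.0001, 0.0005, 0.0002] turn [0.0, -0.0002, -0.0006]
```

Request:
move_arm([
  {"delta_pos": [0, 0, 0], "turn": [0, 0, 0], "fingers": 0.3},
  {"delta_pos": [0, 0, 0], "turn": [0, 0, 0], "fingers": 0.15},
  {"delta_pos": [0, 0, 0], "turn": [0, 0, 0], "fingers": 0.15},
  {"delta_pos": [0, 0, -0.04], "turn": [0, 0, 0], "fingers": 0.15},
  {"delta_pos": [0, 0, -0.08], "turn": [0, 0, 0], "fingers": 0.15},
  {"delta_pos": [0, 0, -0.08], "turn": [0, 0, 0], "fingers": 0.15},
])

```text
clock: 51.28
position: [0.4241, 0.3164, 0.1301]
ee_rot: [1.0, -0.029, 0.002, -0.001]
ft_force: [0.1, 0.7, 0.4]
grip_width: 0.844
grasp_force: 0.0
```

```bash
python3 -c "
from h import *
goto((450,-150,120,21.2))"
```

```text
at [424.1 316.4 130.1] yaw -3.34 t 51.3 F [0.1 0.7 0.4] w 71.7 g 0.0
(450, -150, 120, 21.2) delta [0.053, 0.4641, 0.0089] turn [-0.002, -0.0053, -0.4283]
```

Request:
move_arm([
  {"delta_pos": [0.005, 0.05, 0], "turn": [0, 0, -0.05], "fingers": 0.15},
  {"delta_pos": [0.053, 0.464, 0.005], "turn": [0, 0, -0.428], "fingers": 0.15},
  {"delta_pos": [0.053, 0.464, 0.005], "turn": [0, 0, -0.428], "fingers": 0.15},
  {"delta_pos": [0.053, 0.464, 0.005], "turn": [0, 0, -0.428], "fingers": 0.15},
  {"delta_pos": [0.053, 0.464, 0.005], "turn": [0, 0, -0.428], "fingers": 0.15},
  {"delta_pos": [0.053, 0.464, 0.005], "turn": [0, 0, -0.428], "fingers": 0.15},
  {"delta_pos": [0.053, 0.464, 0.005], "turn": [0, 0, -0.428], "fingers": 0.15},
  {"delta_pos": [0.053, 0.464, 0.005], "turn": [0, 0, -0.428], "fingers": 0.15},
  {"delta_pos": [0.053, 0.464, 0.005], "turn": [0, 0, -0.428], "fingers": 0.15},
  {"delta_pos": [0.053, 0.464, 0.005], "turn": [0, 0, -0.428], "fingers": 0.15},
  {"delta_pos": [0.053, 0.464, 0.005], "turn": [0, 0, -0.428], "fingers": 0.15},
  {"delta_pos": [0.053, 0.464, 0.005], "turn": [0, 0, -0.428], "fingers": 0.15},
])

```text
clock: 52.78
position: [0.4486, -0.1502, 0.122]
ee_rot: [0.983, 0.185, 0.0, 0.0]
ft_force: [-0.2, 0.6, -0.2]
grip_width: 0.851
grasp_force: 0.0
```

```bash
python3 pile.py Y 68 b4.png
python3 - <<'E'
from h import *
c=camera('top'); P=cloud(c)
w=roi((P[...,2]>.010)&(P[...,2]<.04),400,215,500,290); print('weight depth',rect(c,w,.018)[:3])
k=roi((P[...,2]>.036)&(P[...,2]<.06),400,215,500,290); print('knob',rect(c,k,.046)[:3],k.sum())
g=c['color'].max(-1).astype(int); hsv=cv2.cvtColor(c['color'],cv2.COLOR_RGB2HSV).astype(int)
for s in (50,60,70):
    m=roi((hsv[...,1]<s)&(g<115)&(P[...,2]>.006),425,225,485,285); 
    m=cv2.morphologyEx(m.astype(np.uint8),cv2.MORPH_CLOSE,np.ones((9,9)))
    print('colour',s,rect(c,m,.018)[:3],m.sum())
goto((440.8,-339.8,60,21.2))
E
```

```text
pile Y (array([421.9, 314.5]), (75.8, 46.4), -3.4)
rim (array([422.5, 311. ]), (88.8, 70.0), -2.48) z 0.0674
at [ 448.6 -150.4  122.1] yaw 21.28 t 52.8 F [-0.9 -0.9  0.2] w 72.1 g 0.0
weight depth (array([ 486.6, -353.1]), (144.5, 91.3), -16.37)
knob (array([ 468.9, -342.6]), (25.6, 23.1), -88.42) 84
colour 50 (array([ 464.2, -334.5]), (88.6, 79.1), 20.97) 868
colour 60 (array([ 438.3, -323. ]), (142.5, 124.7), 10.69) 1295
colour 70 (array([ 438.3, -322.9]), (142.6, 126.0), 10.62) 1357
at [ 448.6 -150.6  122.1] yaw 21.26 t 52.9 F [ 0.3 -0.2 -0.2] w 72.6 g 0.0
(440.8, -339.8, 60, 21.2) delta [-0.0758, 0.1735, 0.0621] turn [0.0002, -0.0002, 0.001]
```

View pics/b4.png

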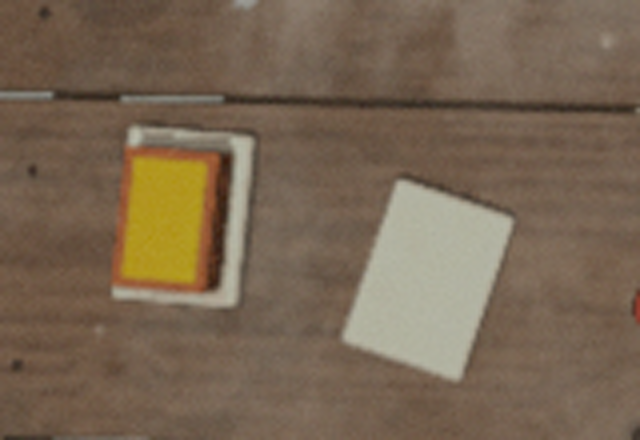

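The pile is neat. The weight has been knocked: its knob is now near (469,-343), so I'll measure it again.

Run:
```python
from h import *
c=camera('top'); P=cloud(c)
hsv=cv2.cvtColor(c['color'],cv2.COLOR_RGB2HSV).astype(int)
notyel=~((hsv[...,0]>17)&(hsv[...,0]<35)&(hsv[...,1]>120))
w=roi((P[...,2]>.008)&(P[...,2]<.06)&notyel,425,195,490,275)
w=cv2.morphologyEx(w.astype(np.uint8),cv2.MORPH_OPEN,np.ones((3,3)))
n,l,st,ce=cv2.connectedComponentsWithStats(w); i=int(l[tuple(reversed([int(round(a)) for a in proj(c,(.4665,-.335,.018))]))])
for j in range(1,n): print(j,st[j],rect(c,l==j,.018)[:3])
k=roi((P[...,2]>.036)&(P[...,2]<.06),425,195,490,275); print('knob',rect(c,k,.046)[:3],k.sum())
print(proj(c,(.469,-.3426,.046)))
save(c,'wt.png',(410,180,510,280),6)
```

```text
1 [444 224  29  39 752] (array([ 468.2, -343.4]), (89.8, 63.6), 20.97)
knob (array([ 467.7, -342.6]), (25.5, 20.5), -88.45) 79
(np.float64(457.9717638164499), np.float64(242.47542515758823))
```

View pics/wt.png

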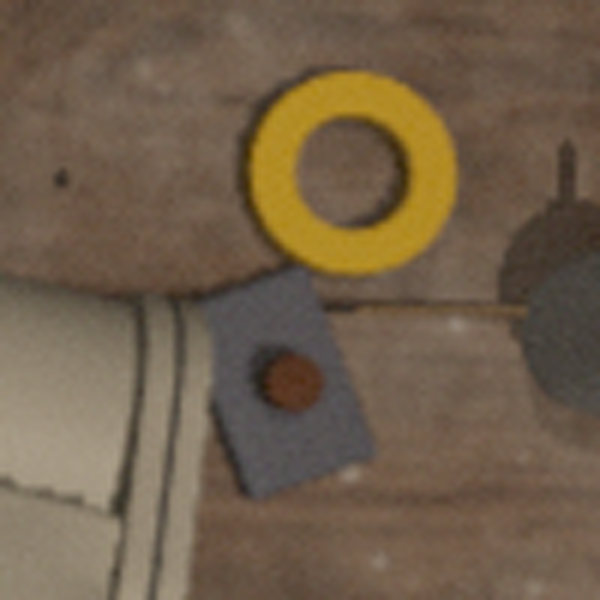

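The weight now lies at about (468,-343), yaw 21°, right beside the tape. I'll grip the plate by its 60 mm width, at mid-length, with the fingers clear of the tape.

Request:
move_arm([
  {"delta_pos": [-0.02, 0.06, 0], "turn": [0, 0, 0], "fingers": 0.15},
  {"delta_pos": [-0.035, 0.12, 0.03], "turn": [0, 0, 0.003], "fingers": 0.15},
  {"delta_pos": [-0.0516, 0.1865, 0.047], "turn": [0, 0, 0.003], "fingers": 0.15},
  {"delta_pos": [-0.0516, 0.1865, 0.047], "turn": [0, 0, 0.003], "fingers": 0.15},
  {"delta_pos": [-0.0516, 0.1865, 0.047], "turn": [0, 0, 0.003], "fingers": 0.15},
  {"delta_pos": [-0.0516, 0.1865, 0.047], "turn": [0, 0, 0.003], "fingers": 0.15},
])

```text
clock: 53.68
position: [0.4685, -0.342, 0.0755]
ee_rot: [0.983, 0.183, 0.0, -0.0]
ft_force: [1.3, -0.0, -0.6]
grip_width: 0.854
grasp_force: 0.0
```

```bash
python3 -c "
from h import *
goto((468.2,-343,75,21),(468.2,-343,-9.5,21))"
```

```text
at [ 468.5 -342.    75.5] yaw 21.13 t 53.7 F [ 1.3 -0.  -0.6] w 72.6 g 0.0
(468.2, -343, 75, 21) delta [-0.0006, 0.0008, 0.0005] turn [-0.0001, -0.0009, 0.0023]
(468.2, -343, -9.5, 21) delta [-0.0007, 0.0008, 0.085] turn [-0.0001, -0.0009, 0.0023]
```

Request:
move_arm([
  {"delta_pos": [-0.0005, 0.0008, 0.035], "turn": [0, 0, 0.002], "fingers": 0.15},
  {"delta_pos": [-0.0005, 0.0008, 0.06], "turn": [0, 0, 0.002], "fingers": 0.15},
  {"delta_pos": [-0.0005, 0.0008, 0.075], "turn": [0, 0, 0.002], "fingers": 0.15},
  {"delta_pos": [-0.0005, 0.0008, 0.082], "turn": [0, 0, 0.002], "fingers": 0.15},
  {"delta_pos": [-0.0005, 0.0008, 0.085], "turn": [0, 0, 0.002], "fingers": 0.15},
  {"delta_pos": [-0.0005, 0.0008, 0.085], "turn": [0, 0, 0.002], "fingers": 0.15},
])

```text
clock: 54.42
position: [0.4679, -0.3449, -0.0094]
ee_rot: [0.983, 0.181, 0.0, 0.0]
ft_force: [0.4, -0.1, -0.4]
grip_width: 0.847
grasp_force: 0.0
```

```bash
python3 -c "
from h import *
goto((468.2,-343,-9.5,21))"
```

```text
at [ 467.9 -344.9   -9.4] yaw 20.9 t 54.4 F [ 0.4 -0.1 -0.4] w 72.0 g 0.0
(468.2, -343, -9.5, 21) delta [0.0009, -0.0017, 0.0001] turn [0.0007, -0.0006, -0.0017]
```

Close with a firmer grip after the 2 mm correction.

Request:
move_arm([
  {"delta_pos": [0.001, -0.0017, 0], "turn": [0, 0, 0], "fingers": 0.15},
  {"delta_pos": [0.001, -0.0017, 0], "turn": [0, 0, 0], "fingers": 0.15},
  {"delta_pos": [0.001, -0.0017, 0], "turn": [0, 0, 0], "fingers": 0.35},
  {"delta_pos": [0.001, -0.0017, 0], "turn": [0, 0, 0], "fingers": 0.5},
  {"delta_pos": [0.001, -0.0017, 0], "turn": [0, 0, 0], "fingers": 0.5},
  {"delta_pos": [0.001, -0.0017, 0], "turn": [0, 0, 0], "fingers": 0.5},
], force=80)

```text
clock: 55.18
position: [0.4683, -0.3431, -0.009]
ee_rot: [0.983, 0.181, 0.0, 0.0]
ft_force: [-2.0, 0.9, 8.2]
grip_width: 0.679
grasp_force: 86.6
```

```bash
python3 -c "
from h import *
goto((468,-250,100,21),(422,314.6,110,-3.4))"
```

```text
at [ 468.3 -343.1   -9. ] yaw 20.89 t 55.2 F [-2.   0.9  8.2] w 57.7 g 86.6
(468, -250, 100, 21) delta [0.033, -0.087, -0.109] turn [0.0009, -0.0006, -0.0019]
(422, 314.6, 110, -3.4) delta [0.1914, -0.6309, -0.1194] turn [0.0007, -0.0008, 0.4239]
```

Request:
move_arm([
  {"delta_pos": [0, 0, -0.03], "turn": [0, 0, 0], "fingers": 0.5},
  {"delta_pos": [0, 0, -0.08], "turn": [0, 0, 0], "fingers": 0.5},
  {"delta_pos": [0, 0, -0.12], "turn": [0, 0, 0], "fingers": 0.5},
  {"delta_pos": [0.015, -0.05, -0.12], "turn": [0, 0, 0.03], "fingers": 0.5},
  {"delta_pos": [0.03, -0.1, -0.12], "turn": [0, 0, 0.065], "fingers": 0.5},
  {"delta_pos": [0.045, -0.15, -0.12], "turn": [0, 0, 0.1], "fingers": 0.5},
  {"delta_pos": [0.061, -0.2, -0.12], "turn": [0, 0, 0.135], "fingers": 0.5},
  {"delta_pos": [0.076, -0.25, -0.12], "turn": [0, 0, 0.17], "fingers": 0.5},
  {"delta_pos": [0.091, -0.3, -0.12], "turn": [0, 0, 0.2], "fingers": 0.5},
  {"delta_pos": [0.106, -0.35, -0.12], "turn": [0, 0, 0.235], "fingers": 0.5},
  {"delta_pos": [0.118, -0.39, -0.12], "turn": [0, 0, 0.26], "fingers": 0.5},
  {"delta_pos": [0.121, -0.4, -0.12], "turn": [0, 0, 0.27], "fingers": 0.5},
])

```text
clock: 56.68
position: [0.4373, 0.0767, 0.1097]
ee_rot: [0.999, 0.049, -0.0, -0.0]
ft_force: [1.1, -0.3, -5.1]
grip_width: 0.675
grasp_force: 88.8
```

```bash
python3 -c "
from h import *
goto((422,314.8,110,-3.4))"
```

```text
at [437.3  76.7 109.7] yaw 5.63 t 56.7 F [ 1.1 -0.3 -5.1] w 57.4 g 88.8
(422, 314.8, 110, -3.4) delta [0.0081, -0.2385, -0.0002] turn [-0.0003, 0.0007, 0.1577]
```

Request:
move_arm([
  {"delta_pos": [0.002, -0.045, 0], "turn": [0, 0, 0.03], "fingers": 0.5},
  {"delta_pos": [0.003, -0.095, 0], "turn": [0, 0, 0.065], "fingers": 0.5},
  {"delta_pos": [0.005, -0.145, 0], "turn": [0, 0, 0.1], "fingers": 0.5},
  {"delta_pos": [0.007, -0.195, 0], "turn": [0, 0, 0.13], "fingers": 0.5},
  {"delta_pos": [0.008, -0.228, 0], "turn": [0, 0, 0.152], "fingers": 0.5},
  {"delta_pos": [0.008, -0.2375, 0], "turn": [0, 0, 0.157], "fingers": 0.5},
  {"delta_pos": [0.008, -0.2375, 0.02], "turn": [0, 0, 0.157], "fingers": 0.5},
  {"delta_pos": [0.008, -0.2375, 0.043], "turn": [0, 0, 0.157], "fingers": 0.5},
  {"delta_pos": [0.008, -0.2375, 0.043], "turn": [0, 0, 0.157], "fingers": 0.5},
  {"delta_pos": [0.008, -0.2375, 0.043], "turn": [0, 0, 0.157], "fingers": 0.5},
])

```text
clock: 57.92
position: [0.4244, 0.3107, 0.0677]
ee_rot: [1.0, -0.032, 0.0, 0.0]
ft_force: [-0.7, -0.6, -4.6]
grip_width: 0.677
grasp_force: 88.7
```

```bash
python3 -c "
from h import *
goto((422,314.8,59,-3.4))
c=camera('top'); save(c,'h.png',(160,190,290,310),5)"
```

```text
at [424.4 310.7  67.7] yaw -3.62 t 57.9 F [-0.7 -0.6 -4.6] w 57.5 g 88.7
(422, 314.8, 59, -3.4) delta [-0.0026, -0.004, 0.0087] turn [0.0001, -0.0006, -0.0039]
```

Request:
move_arm([
  {"delta_pos": [-0.0026, -0.004, 0], "turn": [0, 0, -0.004], "fingers": 0.5},
  {"delta_pos": [-0.0026, -0.004, 0.004], "turn": [0, 0, -0.004], "fingers": 0.5},
  {"delta_pos": [-0.0026, -0.004, 0.005], "turn": [0, 0, -0.004], "fingers": 0.5},
  {"delta_pos": [-0.0026, -0.004, 0.005], "turn": [0, 0, -0.004], "fingers": 0.5},
])

```text
clock: 58.48
position: [0.4214, 0.3153, 0.0619]
ee_rot: [1.0, -0.029, -0.0, 0.0]
ft_force: [-0.4, 0.6, -4.7]
grip_width: 0.675
grasp_force: 88.8
```

```bash
python3 -c "
from h import *
goto((422,314.8,59,-3.4))"
```

```text
at [421.4 315.3  61.9] yaw -3.34 t 58.5 F [-0.4  0.6 -4.7] w 57.4 g 88.8
(422, 314.8, 59, -3.4) delta [0.0007, 0.0004, 0.0029] turn [0.0003, 0.0001, 0.001]
```

Request:
move_arm([
  {"delta_pos": [0.0006, 0.0003, 0.001], "turn": [0, 0, 0.001], "fingers": 0.5},
  {"delta_pos": [0.0006, 0.0003, 0.002], "turn": [0, 0, 0.001], "fingers": 0.5},
  {"delta_pos": [0.0006, 0.0003, 0.0028], "turn": [0, 0, 0.001], "fingers": 0.5},
  {"delta_pos": [0.0006, 0.0003, 0.0028], "turn": [0, 0, 0.001], "fingers": 0.5},
])

```text
clock: 58.98
position: [0.422, 0.3151, 0.0592]
ee_rot: [1.0, -0.03, 0.0, 0.0]
ft_force: [-0.6, 0.0, -4.2]
grip_width: 0.674
grasp_force: 88.9
```

```bash
python3 -c "
from h import *
goto((422,314.8,59,-3.4))"
```

```text
at [422.  315.1  59.2] yaw -3.4 t 59.0 F [-0.6  0.  -4.2] w 57.3 g 88.9
(422, 314.8, 59, -3.4) delta [0.0, 0.0003, 0.0002] turn [0.0001, -0.0001, 0.0]
```

Within 0.3 mm of the target and about to touch. I'll settle onto the pile, release, lift clear and look.

Request:
move_arm([
  {"delta_pos": [0, 0, 0.0005], "turn": [0, 0, 0], "fingers": 0.5},
  {"delta_pos": [0, 0, 0.0007], "turn": [0, 0, 0], "fingers": 0.5},
  {"delta_pos": [0, 0, 0.0007], "turn": [0, 0, 0], "fingers": 0.5},
])

```text
clock: 59.35
position: [0.422, 0.3151, 0.0591]
ee_rot: [1.0, -0.03, 0.0, 0.0]
ft_force: [-4.2, -2.7, 4.5]
grip_width: 0.673
grasp_force: 90.0
```

Request:
move_arm([
  {"delta_pos": [0, 0, 0], "turn": [0, 0, 0], "fingers": 0.3},
  {"delta_pos": [0, 0, 0], "turn": [0, 0, 0], "fingers": 0.12},
  {"delta_pos": [0, 0, 0], "turn": [0, 0, 0], "fingers": 0.12},
  {"delta_pos": [0, 0, 0], "turn": [0, 0, 0], "fingers": 0.12},
  {"delta_pos": [0, 0, -0.03], "turn": [0, 0, 0], "fingers": 0.12},
  {"delta_pos": [0, 0, -0.08], "turn": [0, 0, 0], "fingers": 0.12},
  {"delta_pos": [0, 0, -0.12], "turn": [0, 0, 0], "fingers": 0.12},
  {"delta_pos": [0, 0.06, -0.13], "turn": [0, 0, 0], "fingers": 0.12},
  {"delta_pos": [0, 0.12, -0.13], "turn": [0, 0, 0], "fingers": 0.12},
  {"delta_pos": [0, 0.18, -0.13], "turn": [0, 0, 0], "fingers": 0.12},
  {"delta_pos": [0, 0.24, -0.13], "turn": [0, 0, 0], "fingers": 0.12},
  {"delta_pos": [0, 0.28, -0.13], "turn": [0, 0, 0], "fingers": 0.12},
])

```text
clock: 60.85
position: [0.405, 0.0329, 0.1888]
ee_rot: [1.0, -0.031, 0.001, 0.0]
ft_force: [0.1, 0.7, -0.2]
grip_width: 0.878
grasp_force: 0.0
```

Run:
```python
from h import *
c=camera('top'); s=camera('side'); P=cloud(c); goto()
w=roi((P[...,2]>.078)&(P[...,2]<.094),165,190,250,305); print('weight',rect(c,w,.086)[:3],w.sum())
k=roi((P[...,2]>.1)&(P[...,2]<.125),165,190,250,305); print('knob',rect(c,k,.114)[:3],k.sum())
x,y=map(int,proj(s,(.422,.315,.06)))
a=cv2.resize(c['color'][190:310,160:280],(480,480),interpolation=cv2.INTER_CUBIC)[:400,:400]
b=cv2.resize(s['color'][y-25:y+25,x-25:x+25],(400,400),interpolation=cv2.INTER_CUBIC)
cv2.imwrite('pics/fin.png',np.hstack([a,b])[...,::-1])
```

```text
at [405.1  31.5 188.6] yaw -3.75 t 61.0 F [-0.4  0.4  0.6] w 75.0 g 0.0
weight (array([420.4, 312.9]), (91.9, 63.0), -2.96) 889
knob (array([421.9, 313.2]), (25.9, 25.3), -24.25) 96
```

View pics/fin.png

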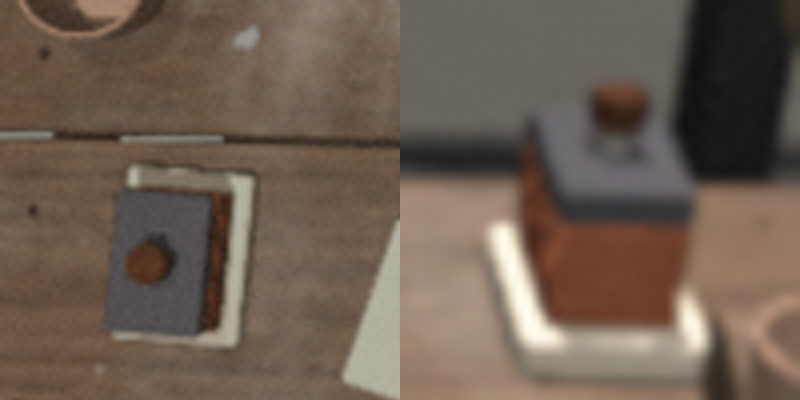

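The top view (left, weight at about (160,260)) and the side view (right) both show a flush pile with the weight square on top. The weight's centre is within about 2 mm of the tiles' and its yaw is about -3°. I'll hand it in.

```bash
python3 -c "
from h import *
print(hand_in())"
```

```text
the job is handed in; nothing more can be done
None
```

I stacked all four tiles face up in the middle of the farthest bat and set the pressing weight on top. By camera the tile centres agree to about 1 mm and the weight sits within about 2 mm of them; I handed the job in at about 61 s, and it returned no verdict.

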